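# Pick relays from tilt-out bins into a hung pick tray

## Task

First hang the empty blue pick tray by its rear rail on both hooks of the stand and let go of it. Then swing the tilt-out bins forward, take every relay out of them and put it in the hanging tray, and finally push both bins fully shut, with the tray still hanging on both hooks. Leave the tape roll, the pliers and the bottle where they are.

Things in the scene. Friction and masses are not known exactly. Their poses are not given: they have to be found in the camera images.
- tray_grip (a point): Centre of the wooden carrying bar of the blue pick tray (0.4 kg, 130 mm front to back, 200 mm wide, starts on the worktop). The bar runs along the tray's y from side plate to side plate, over the tray's middle; 12 mm thick in x, 16 mm high; its centre is 79 mm above the tray's underside. Axes are the tray's: x to its back (where the hanging rail is), y to its left, z up.
- tray_floor (a point): Centre of the tray's inner floor, on its surface, 3 mm above the underside; axes as tray_grip. Inside 124 mm in x, 194 mm in y; front and back walls rise 39 mm above it, the 3 mm side plates up to 86 mm, the carrying bar's lower edge is 68 mm above it. Behind the back wall the side plates run on to x = +94 mm and carry the rail.
- rail_left (a point): Point on the axis of the tray's hanging rail: a round 8 mm steel rod along the tray's y between the side plates, free over 194 mm, 87 mm behind the tray's centre, 66 mm above its underside (13 mm below tray_grip). This point is 60 mm left of the middle. Axes as tray_grip.
- rail_right (a point): The same, 60 mm right of the middle of the rail.
- hook_stand: Fixed stand: two square posts 120 mm apart, 157 mm high, each with an upturned wire hook to the front, on a base plate 8 mm thick that reaches 105 mm forward. Origin on the worktop midway between the posts; x to its back, y left, z up; the posts' front faces are at x = -8 mm. A rubber strip low on the posts (front at x = -11.5 mm, 55 to 73 mm high) is what the hung tray's side plates lean on.
- hook_left (a point): Seat in the left hook: where the rail's axis lies when hung, 19.5 mm in front of the stand's origin, 116 mm high; axes as hook_stand. The 7 mm hook wire runs level 7.5 mm below, turns up 8.5 mm in front, rises 12 mm, then leans 8 mm outwards to a tip 20 mm above this point. The rail drops in from above between post and tip, with about 8 mm of play in x. The tray then hangs level or up to 0.08 rad nose-down.
- hook_right (a point): The same in the right hook.
- bin_rack: Fixed grey rack with two clear tilt-out bins side by side, 180 mm apart, 376 mm wide, 90 mm deep; its cover ends 142 mm above the worktop and shuts the bins' mouths when they are in. Origin on the worktop at the middle of the front face; x into the rack, y left, z up. Opened, a bin's floor and front panel make a V in which the relays come to lie, tilted with the bin.
- bin_left (a joint): Tilt angle of the left bin: 0 shut, grows as it swings forward towards the robot, 0.9 at its stop (open). It turns freely about its lower front edge, gently damped, no latch or spring: by its own weight it falls shut below about 0.25 and falls open beyond about 0.5. Pushed level from the front when open it binds; follow its arc (up and in).
- bin_right (a joint): The same for the right bin.
- bin_left_handle (a point): Middle of the left bin's dark bar handle: a level rod 11 mm thick, 71 mm long, along y, its axis 35 mm in front of the front panel, held by two thin stems 51 mm apart. It moves and turns with the bin (at 0: x into the rack, y left, z up). Shut, it is 112 mm above the worktop, 66 mm above and 39 mm in front of the hinge axis. The panel beside the handle is plain.
- bin_right_handle (a point): The same for the right bin.
- bin_left_hinge (a point): Middle of the left bin's hinge axis (along y), 46 mm above the worktop in the plane of the rack's front; fixed; axes as bin_rack. Bin: inside 168 mm wide; front panel 176 mm wide, 4 mm thick, in front of the axis, from 4 mm below to 88 mm above it; floor level with the axis, 73 mm deep, with a 36 mm rear lip; rounded side walls 84 mm high in front.
- bin_right_hinge (a point): The same for the right bin.
- relay_0_center (a point): Centre of a plug-in relay: upright block, pale cover on a black foot, 28 mm in its x, 23 mm in its y, 36 mm in its z (up when it stands), 45 g. It starts standing in the left bin with its x to the back, some 48 mm from the next one along y. Three to five of the six relays are there; the others are absent.
- relay_1_center (a point): Another such relay, in the left bin, or absent.
- relay_2_center (a point): Another such relay, in the left bin, or absent.
- relay_3_center (a point): Another such relay, in the right bin, or absent.
- relay_4_center (a point): Another such relay, in the right bin, or absent.
- relay_5_center (a point): Another such relay, in the right bin, or absent.
- tape_roll: Roll of black insulating tape, 72x79x18 mm, lying flat between rack and stand; origin in its underside. Bystander.
- pliers: Red-handled pliers, 160x64x12 mm, lying at the left front; origin in the underside. Bystander.
- bottle_1: Small brown dropper bottle, 33 mm in diameter, 102 mm high, standing at the left; origin in the underside. Bystander.

How it is judged:
By the outcome, as a careful person would: the job done as asked, in the order asked, and still so for the second after the job is handed in, with the robot touching nothing.
Of relay_0, relay_1, relay_2, relay_3, relay_4, relay_5 only 3 to 5 are there at a start; the rules pass over those that are not, and their reading is None.
At some moment in a run one of pick_tray may be knocked a few centimetres aside while the robot is not near it.
Once in a run the grip may slacken for a moment while it holds something.
It also fails if it takes over 210 s, if anything falls off the work surface, if the arm or the gripper's body presses on something with over 40 N, if the wrist force passes 120 N, or if a joint passes its speed limit or range.

## Robot

A 6-joint arm with a two-finger parallel gripper is mounted at the origin on a cart in front of the work surface, level with it; the furniture and walls round the work are solid. World frame = base frame: x ahead of the robot, y to its left, z up, the work surface at z = 0. Lengths are in m, angles in rad, forces in N, time in s.
With the tool pointing down it reaches from about 0.35 to 0.85 m from the base axis. Payload 8.1 kg.
Tool frame: the origin (TCP) lies on the mounting face of the last link; the fingertips stand 186 mm ahead of it and the grasp point (between the pads) lies 167 mm ahead of it; z points along the fingers, y is the line along which they close (so a half turn about z gives the same grasp; the last joint's range is limited). The gripper opens to 93 mm and grips with 3 to 60 N. Pads are 15 mm wide; open, the fingers measure 128 mm over their backs; the gripper's body (75 mm by 188 mm) begins 65 mm behind the grasp point.
Start: joints at [1.193, 0.13, 1.488, -0, 1.523, -0.085], TCP at [0.173, 0.574, 0.405] pointing down, gripper open.
Joint ranges: [-2.96, 2.96], [-0.89, 2.26], [0.02, 2.5], [-1.34, 4.48], [0, 2.73], [-2.66, 2.66]. Speed limits (rad/s): [2.39, 2.39, 2.79, 3.14, 3.14, 3.14].

## Interface

Orientations are given as a rotation vector (axis times angle).
In Python, from plant import * gives the robot as it stands. The module is installed in compiled form; this text tells all that it offers.
- The arm moves only by the tool arm_command, never from a script. Its argument "increments" is a list of rows, each a list of 6 numbers: the shift along the tool's x, y, z in units of 0.2 m (1.0 is 0.2 m), then the turn, a rotation vector about the tool's x, y, z in units of pi rad (1.0 is pi rad). A call has exactly 5 rows; each row is the pose to reach, as a shift and turn from the pose commanded when the call began, along the tool's axes at that moment, turning the shorter way round; what a row does not reach only later rows make up. A row lasts 1/8 s, in which the tool goes at most 62.5 mm and 10.7 degrees, less where a joint would pass 70% of its speed; a pose out of reach is approached as far as the arm can. A call with a number of a shift or a turn outside -1 to 1 is refused whole. A call with a gripper value outside its range is refused whole. "fingers" is the closure, from -1 (fully open) to 1 (shut), set as the call begins (left out, the last holds). The fingers move at their own pace and stop on an object; "force" is the grip in N (left out, the last holds). Time passes only in rows, so rows that repeat a pose let the fingers close, or fill a call up. It gives the time, the measured TCP pose, the force, the opening and the grip force at its end, in the units of the state.
- read_state(): the state, without advancing time (a new reading comes with each control period).
- read_camera(name): name is "scene" or "top" or "wrist"; returns a dict with "image" (400x640x3 uint8, red, green, blue), "fx", "fy", "cx", "cy" (pixels), "T" (4x4, takes a point from camera to world coordinates). Camera axes: x right, y down, z forward; pixel columns grow to the right and rows downward; lengths in m; the calibration is good to about 2 mm. The wrist camera is an equidistant fisheye: a pixel r from the principal point sees the ray r / f radians off the axis. A picture is of the moment at which its call begins. There is no depth.
- close_job(): hands the job in; it is judged then, once.
The state is a dict: "t": time; "q": joint angles; "dq": joint speeds; "joint_torque": joint torques, N m; "tool_pos": TCP position; "orientation": TCP orientation; "force": force on the tool from outside, world axes, zero at the start; "wrist_torque": the same for the moment, N m; "opening": finger opening in m; "gripper_force": force on a finger pad.
Only numpy, scipy, OpenCV 4.12 (cv2) and the standard library are available. Lean on these libraries where they do the work, as an engineer would, in place of code of your own. Each camera call takes 0.05 s, during which the arm holds its last target. There are 200 camera calls.

## Working session

There is one attempt and no reset: what is moved stays moved. The work goes in short steps, Python scripts to look and compute and a tool call to move; the robot and the scene stay as the last step left them, time stands still between calls to the robot, and variables do not carry over. Pictures are saved under pics/ and viewed, at most 14 in all, crops included, and the job is handed in when it is done.

Besides the shell and the picture viewer there is one more tool, called by a JSON object that holds its "name" and its "arguments". arm_command: Moves the arm, as the interface text tells. Shifts and turns lie within -1 to 1; 1 stands for 0.2 m of shift or pi rad of turn. Its arguments: {"type":"object","properties":{"increments":{"type":"array","items":{"type":"array","items":{"type":"number","minimum":-1,"maximum":1}}},"fingers":{"type":"number"},"force":{"type":"number"}},"required":["increments"]}

```bash
mkdir -p pics
cat > h.py <<'E'
from plant import *
import numpy as np, cv2
from scipy.spatial.transform import Rotation as R
def snap(name,fn):
    c=read_camera(name); cv2.imwrite(f'pics/{fn}.png',c['image'][:,:,::-1]); np.savez(f'pics/{fn}.npz',**{k:c[k] for k in c}); return c
def ray(fn,u,v):
    c=np.load(f'pics/{fn}.npz'); x=(u-c['cx'])/c['fx']; y=(v-c['cy'])/c['fy']
    if 'wr' in fn:
        r=np.hypot(x,y); d=np.array([x/r*np.sin(r),y/r*np.sin(r),np.cos(r)]) if r>1e-9 else np.array([0,0,1.])
    else: d=np.array([x,y,1.])
    T=c['T']; return T[:3,3],T[:3,:3]@d
def onz(fn,u,v,z):
    o,d=ray(fn,u,v); return (o+d*(z-o[2])/d[2]).round(4)
def px(fn,p):
    c=np.load(f'pics/{fn}.npz'); T=c['T']; q=T[:3,:3].T@(np.array(p)-T[:3,3])
    if 'wr' in fn:
        n=np.hypot(q[0],q[1]); r=np.arctan2(n,q[2]); x,y=q[0]/n*r,q[1]/n*r
    else: x,y=q[:2]/q[2]
    return np.round([x*c['fx']+c['cx'],y*c['fy']+c['cy']],1)
def pose():
    s=read_state(); return np.array(s['tool_pos']),R.from_rotvec(s['orientation']),s
def crop(fn,u0,v0,u1,v1,k,out):
    im=cv2.imread(f'pics/{fn}.png')[v0:v1,u0:u1]; cv2.imwrite(f'pics/{out}.png',cv2.resize(im,None,fx=k,fy=k,interpolation=cv2.INTER_CUBIC))
E
python3 - <<'E'
from h import *
snap('top','top1'); snap('scene','sc1')
a=cv2.imread('pics/top1.png');b=cv2.imread('pics/sc1.png')
p,r,s=pose(); print(s['t'],p,r.as_matrix().round(3),s['opening'])
for f in('top1','sc1'):
    c=np.load(f'pics/{f}.npz'); print(c['T'].round(3),c['fx'],c['cx'],c['cy'])
E
```

```text
0.1 [0.17309772 0.57426277 0.40377851] [[-0.957  0.289 -0.001]
 [ 0.289  0.957 -0.002]
 [ 0.    -0.002 -1.   ]] 0.09309370938497698
[[ 0.006 -0.994  0.113  0.344]
 [-1.    -0.005  0.012 -0.053]
 [-0.012 -0.113 -0.994  1.284]
 [ 0.     0.     0.     1.   ]] 472.3860455835471 323.5105279859541 203.99797330921433
[[ 0.586 -0.374  0.719 -0.401]
 [-0.81  -0.248  0.532 -0.694]
 [-0.02  -0.894 -0.448  0.636]
 [ 0.     0.     0.     1.   ]] 446.7278065525801 326.0589334434851 191.5695111669809
```

View pics/top1.png

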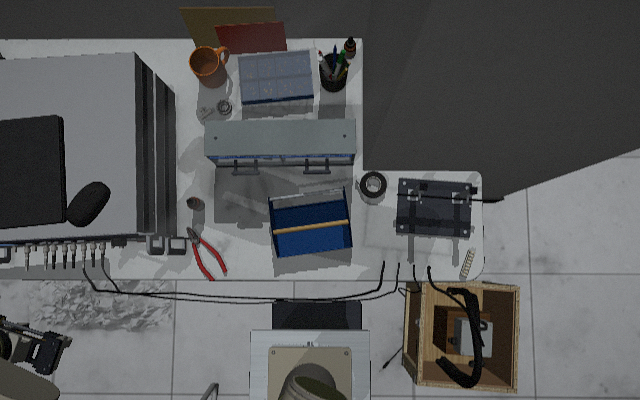

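View pics/sc1.png

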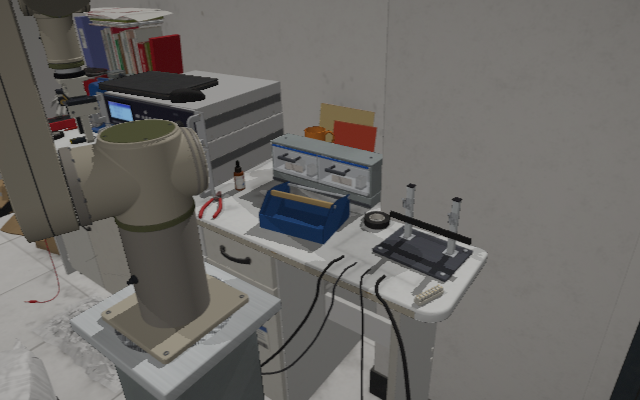

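Top picture: tray around (311,225) with its bar from (272,232) to (349,222), rail on the far side; stand plate at (435,207); rack front with handles at (245,167) and (317,167). Enlarging.

Run:
```python
from h import *
crop('top1',190,110,490,290,2.66,'c1')
```

```text
(no output)
```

View pics/c1.png

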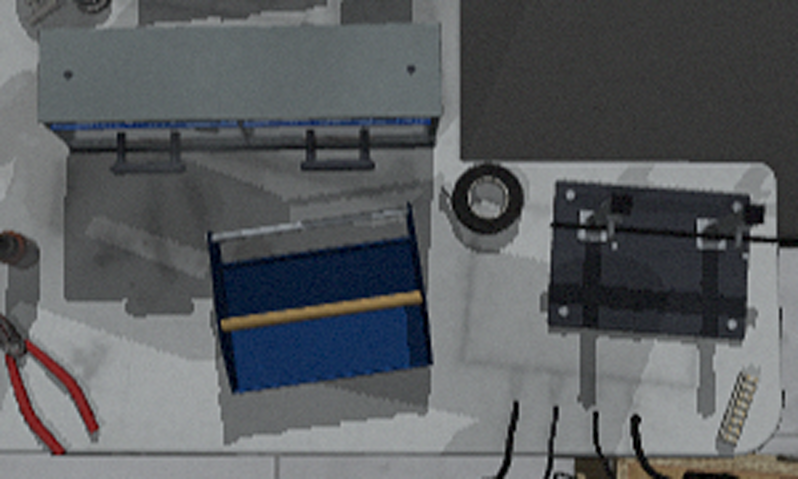

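Run:
```python
from h import *
def c(u,v,z): return onz('top1',190+(u+.5)/2.66-.5,110+(v+.5)/2.66-.5,z)
for n,u,v,z in [('barL',221,324,.087),('barR',422,297,.087),('plateFL',548,331,.008),('plateFR',743,340,.008),('plateBL',557,181,.008),('plateBR',752,192,.008),('postLtop',622,203,.157),('postRtop',755,213,.157),('postLbase',592,226,.008),('postRbase',711,235,.008),('stripL',551,225,.064),('stripR',798,243,.064),
 ('hLl',113,169,.112),('hLr',185,169,.112),('hRl',303,166,.112),('hRr',374,164,.112),('coverFL',38,124,.142),('coverFR',440,116,.142),('coverBL',40,28,.142),('coverBR',440,22,.142),('tape',487,199,.018)]: print(n,c(u,v,z))
```

```text
barL [0.4096 0.0904 0.087 ]
barR [ 0.4364 -0.1012  0.087 ]
plateFL [ 0.4086 -0.232   0.008 ]
plateFR [ 0.4005 -0.4286  0.008 ]
plateBL [ 0.5625 -0.243   0.008 ]
plateBR [ 0.5519 -0.4422  0.008 ]
postLtop [ 0.5171 -0.2792  0.157 ]
postRtop [ 0.5085 -0.3988  0.157 ]
postLbase [ 0.5161 -0.2781  0.008 ]
postRbase [ 0.5073 -0.3992  0.008 ]
stripL [ 0.5093 -0.2283  0.064 ]
stripR [ 0.4927 -0.4682  0.064 ]
hLl [0.5546 0.1926 0.112 ]
hLr [0.5549 0.1242 0.112 ]
hRl [0.5582 0.0124 0.112 ]
hRr [ 0.5604 -0.0548  0.112 ]
coverFL [0.5913 0.2573 0.142 ]
coverFR [ 0.6001 -0.1157  0.142 ]
coverBL [0.6829 0.2586 0.142 ]
coverBR [ 0.6895 -0.1158  0.142 ]
tape [ 0.542  -0.1702  0.018 ]
```

```bash
cat >> h.py <<'E'
def ori(a,tilt=0,lean=0):
    """tool y at world yaw a (deg); tilt about tool y, lean about tool x, deg"""
    a=np.deg2rad(a); c,s=np.cos(a),np.sin(a)
    M=np.array([[-s,c,0],[c,s,0],[0,0,-1.]]).copy()
    return R.from_matrix(M)*R.from_rotvec([0,np.deg2rad(tilt),0])*R.from_rotvec([np.deg2rad(lean),0,0])
def plan(*wps):
    """wps: (gx,gy,gz,a[,tilt,lean]) of grasp point; prints the single row from each pose to the next"""
    p,r,s=pose(); print('t',s['t'],'g',(p+r.apply([0,0,.167])).round(4),'y-yaw',np.rad2deg(np.arctan2(*r.as_matrix()[1::-1,1])).round(1),'F',np.round(s['force'],1),'op',round(s['opening'],4))
    for w in wps:
        r2=ori(*w[3:]); p2=np.array(w[:3])-r2.apply([0,0,.167])
        d=r.inv().apply(p2-p); v=(r.inv()*r2).as_rotvec()
        print((d/.2).round(3).tolist()+(v/np.pi).round(3).tolist(),' rows:',max(np.linalg.norm(d)/.0625,np.rad2deg(np.linalg.norm(v))/10.7).round(1))
        p,r=p2,r2
E
python3 - <<'E'
from h import *
plan((.25,.29,.26,73),(.34,.12,.23,35),(.423,-.005,.18,8))
E
```

```text
t 0.1 g [0.173  0.574  0.2368] y-yaw 73.2 F [0.7 0.4 0.1] op 0.0931
[-0.778, -1.25, -0.114, -0.001, -0.0, 0.001]  rows: 4.7
[-0.679, -0.681, 0.15, 0.0, 0.0, 0.211]  rows: 3.6
[-0.75, -0.019, 0.25, 0.0, 0.0, 0.15]  rows: 2.5
```

{"name": "arm_command", "arguments": {"increments": [[-0.2,-0.31,-0.03,0,0,0],[-0.39,-0.625,-0.057,0,0,0],[-0.58,-0.94,-0.085,0,0,0],[-0.6,-0.97,-0.09,0,0,0],[-0.62,-1.0,-0.092,0,0,0]]}}

```text
t: 0.72
tool_pos: [0.2346, 0.3455, 0.4233]
orientation: [0.462, 3.107, 0.001]
force: [0.2, 0.8, -0.0]
opening: 0.093
gripper_force: 0.0
```

{"name": "arm_command", "arguments": {"increments": [[-0.2,-0.28,0,0,0,0.0],[-0.4,-0.45,0.03,0,0,0.05],[-0.6,-0.65,0.07,0,0,0.1],[-0.75,-0.85,0.11,0,0,0.155],[-0.838,-0.931,0.128,0,0,0.211]]}}

```text
t: 1.35
tool_pos: [0.3415, 0.119, 0.3969]
orientation: [-1.455, -2.784, 0.001]
force: [-0.4, -0.1, 0.0]
opening: 0.093
gripper_force: 0.0
```

{"name": "arm_command", "arguments": {"increments": [[-0.25,0,0.08,0,0,0.05],[-0.5,-0.01,0.16,0,0,0.1],[-0.75,-0.019,0.25,0,0,0.15],[-0.75,-0.019,0.25,0,0,0.15],[-0.75,-0.019,0.25,0,0,0.15]]}}

```text
t: 1.98
tool_pos: [0.4244, -0.0037, 0.3472]
orientation: [-2.054, -2.375, 0.0]
force: [-0.5, -0.4, -0.1]
opening: 0.093
gripper_force: 0.0
```

Run:
```python
from h import *
c=snap('wrist','wr1'); print(c['T'].round(3),c['fx'],c['cx'],c['cy'])
plan((.423,-.005,.083,8))
for p in [(.4096,.0904,.087),(.4364,-.1012,.087)]: print(px('wr1',p))
```

```text
[[ 0.99   0.14   0.033  0.415]
 [ 0.144 -0.961 -0.236  0.062]
 [-0.001  0.238 -0.971  0.327]
 [ 0.     0.     0.     1.   ]] 309.70691628693146 321.0445110989595 195.5423032962302
t 2.025 g [ 0.4243 -0.0032  0.1807] y-yaw 8.4 F [0.7 0.  0.3] op 0.0933
[-0.008, -0.008, 0.488, -0.0, -0.0, 0.002]  rows: 1.6
[319.6  83.8]
[318.7 307. ]
```

View pics/wr1.png

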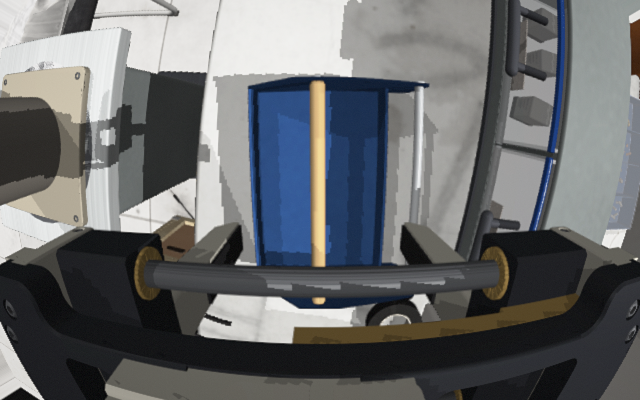

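Wrist view: the bar runs (318,83)–(319,303), matching the prediction within 1–2 px, rail at u≈419 on the rack side. Grasping.

{"name": "arm_command", "arguments": {"increments": [[0,0,0.2,0,0,0],[-0.004,-0.004,0.4,0,0,0],[-0.008,-0.008,0.505,0,0,0.002],[-0.008,-0.008,0.505,0,0,0.002],[-0.008,-0.008,0.505,0,0,0.002]]}}

```text
t: 2.65
tool_pos: [0.4235, -0.0053, 0.2481]
orientation: [2.06, 2.369, 0.002]
force: [-0.2, 0.1, 0.4]
opening: 0.0927
gripper_force: 0.0
```

{"name": "arm_command", "arguments": {"increments": [[0,0,0,0,0,0],[0,0,0,0,0,0],[0,0,0,0,0,0],[0,0,0,0,0,0],[0,0,0,0,0,0]], "fingers": 1, "force": 45}}

```text
t: 3.28
tool_pos: [0.423, -0.006, 0.2465]
orientation: [-2.064, -2.369, 0.0]
force: [-0.8, 0.8, 0.2]
opening: 0.0474
gripper_force: 0.0
```

Run:
```python
from h import *
plan((.415,-.01,.21,8),(.385,-.17,.21,2),(.376,-.333,.21,-4))
```

```text
t 3.275 g [ 0.4229 -0.006   0.0795] y-yaw 7.9 F [-0.8  0.8  0.2] op 0.0474
[-0.014, -0.042, -0.653, -0.0, -0.0, -0.001]  rows: 2.1
[-0.771, -0.26, 0.0, 0.0, 0.0, 0.033]  rows: 2.6
[-0.813, -0.073, 0.0, 0.0, 0.0, 0.033]  rows: 2.6
```

{"name": "arm_command", "arguments": {"increments": [[0,0,0,0,0,0],[0,0,0,0,0,0],[0,0,0,0,0,0],[0,0,0,0,0,0],[0,0,0,0,0,0]]}}

```text
t: 3.9
tool_pos: [0.4228, -0.006, 0.2465]
orientation: [-2.063, -2.369, 0.001]
force: [-2.2, 0.2, 1.8]
opening: 0.0117
gripper_force: 45.0
```

{"name": "arm_command", "arguments": {"increments": [[0,0,-0.1,0,0,0],[0,0,-0.3,0,0,0],[0,-0.02,-0.55,0,0,0],[-0.01,-0.04,-0.8,0,0,0],[-0.014,-0.042,-0.9,0,0,0]]}}

```text
t: 4.53
tool_pos: [0.4153, -0.01, 0.4295]
orientation: [2.061, 2.366, 0.004]
force: [-0.5, 0.1, -4.4]
opening: 0.0116
gripper_force: 45.0
```

Run:
```python
from h import *
plan((.385,-.17,.26,2),(.39,-.333,.26,-4))
```

```text
t 4.525 g [ 0.416  -0.0101  0.2625] y-yaw 7.9 F [-0.5  0.1 -4.4] op 0.0116
[-0.772, -0.26, 0.012, 0.001, 0.0, 0.033]  rows: 2.6
[-0.815, -0.003, 0.0, 0.0, 0.0, 0.033]  rows: 2.6
```

{"name": "arm_command", "arguments": {"increments": [[-0.15,-0.05,0,0,0,0.006],[-0.35,-0.12,0,0,0,0.015],[-0.55,-0.19,0.01,0,0,0.024],[-0.7,-0.24,0.012,0,0,0.03],[-0.772,-0.26,0.012,0.001,0,0.033]]}}

```text
t: 5.15
tool_pos: [0.3842, -0.1712, 0.4233]
orientation: [-2.184, -2.254, 0.004]
force: [0.9, -0.7, -4.7]
opening: 0.0118
gripper_force: 45.0
```

{"name": "arm_command", "arguments": {"increments": [[-0.25,0,0,0,0,0.01],[-0.5,0,0,0,0,0.02],[-0.7,-0.003,0,0,0,0.028],[-0.815,-0.003,0,0,0,0.033],[-0.815,-0.003,0,0,0,0.033]]}}

```text
t: 5.78
tool_pos: [0.3897, -0.3338, 0.4232]
orientation: [-2.296, -2.138, 0.004]
force: [0.2, 0.2, -4.5]
opening: 0.0114
gripper_force: 45.0
```

Run:
```python
from h import *
c=snap('wrist','wr2'); snap('top','top2')
plan((.406,-.331,.2,-4))
crop('wr2',300,20,620,260,2.5,'c2')
S=np.array([.512,-.3385,0]); A=R.from_euler('z',-.07)
for n,q in [('hookL',(-.0195,.06,.116)),('hookR',(-.0195,-.06,.116)),('tipL',(-.036,.06,.136)),('tipR',(-.036,-.06,.136)),('postL',(0,.06,.157)),('postR',(0,-.06,.157))]: print(n,px('wr2',S+A.apply(q)),((px('wr2',S+A.apply(q))-[300,20])*2.5))
p,r,s=pose();
```

```text
t 5.875 g [ 0.3892 -0.3322  0.2565] y-yaw -4.0 F [-0.3  0.2 -3.9] op 0.0117
[0.012, 0.081, 0.282, -0.001, -0.0, 0.0]  rows: 0.9
hookL [429.6 126.3] [324.   265.75]
hookR [421.3 244. ] [303.25 560.  ]
tipL [419.7 126. ] [299.25 265.  ]
tipR [411.3 252.3] [278.25 580.75]
postL [466.2 128.9] [415.5  272.25]
postR [452.9 259.7] [382.25 599.25]
```

View pics/c2.png

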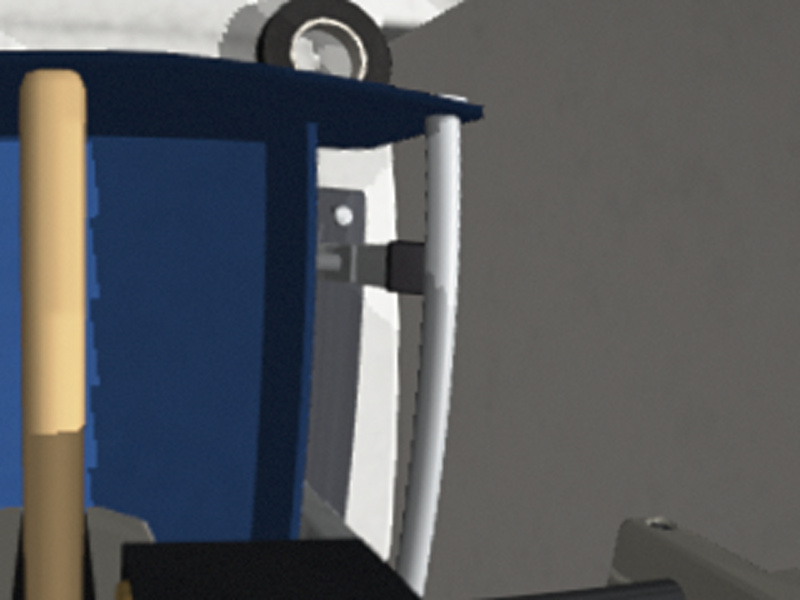

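Crop: left post top spans u≈387–425 at v≈268 (crop px), rail at u≈443 there; both near predictions. Checking numerically.

Run:
```python
from h import *
S=np.array([.512,-.3385,0]); A=R.from_euler('z',-.07)
k=lambda q:((px('wr2',q)-[300,20])*2.5).round(1)
for q in [(-.008,.06,.157),(-.008,.052,.157),(-.008,.068,.157)]: print(k(S+A.apply(q)))
g=np.array([.3892,-.3322,.2565]); B=R.from_euler('z',np.deg2rad(-4))
for q in [(.087,.06,-.013),(.087,.097,-.013),(.087,.0,-.013),(0,.1,.008)]: print('rail',k(g+B.apply(q)))
```

```text
[394.7 271. ]
[393.8 294.5]
[395.5 247.5]
rail [441.5 288.2]
rail [443.8 125.2]
rail [416.2 542. ]
rail [50.3 59.5]
```

{"name": "arm_command", "arguments": {"increments": [[0.003,0.02,0.1,0,0,0],[0.006,0.05,0.25,0,0,0],[0.008,0.078,0.38,-0.001,0,0],[0.008,0.078,0.4,-0.001,0,0],[0.008,0.078,0.4,-0.001,0,0]]}}

```text
t: 6.5
tool_pos: [0.4051, -0.3318, 0.3439]
orientation: [-2.296, -2.143, 0.001]
force: [-0.2, 0.5, -3.4]
opening: 0.0116
gripper_force: 45.0
```

Run:
```python
from h import *
c=snap('wrist','wr3')
plan((.4048,-.332,.13,-4))
crop('wr3',360,80,480,170,6.6,'c3')
S=np.array([.510,-.3395,0]); A=R.from_euler('z',-.07)
k=lambda q:((px('wr3',q)-[360,80])*6.6).round(1)
for q in [(-.008,.06,.157),(-.008,.052,.157),(-.008,.068,.157),(-.0195,.06,.116),(-.036,.06,.136)]: print(k(S+A.apply(q)))
```

```text
t 6.55 g [ 0.4054 -0.3324  0.1778] y-yaw -4.0 F [-0.4 -0.7 -4.2] op 0.0114
[0.001, -0.003, 0.239, 0.0, 0.0, 0.0]  rows: 0.8
[826.3 388.1]
[820.4 476.5]
[830.3 299.6]
[546.5 355.7]
[467.9 357.7]
```

View pics/c3.png

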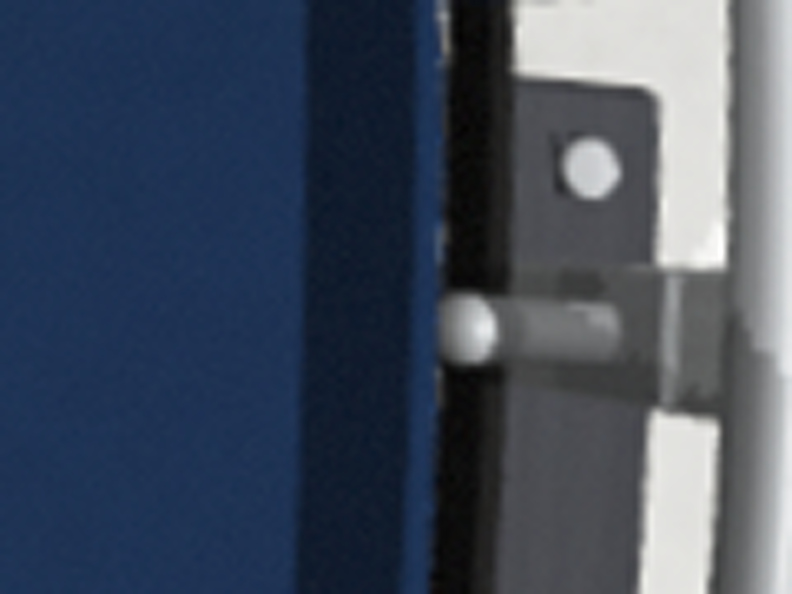

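Hook tip at crop (468,330), predicted (468,358): x fits exactly, y differs ~2.5 mm, harmless. Lowering.

{"name": "arm_command", "arguments": {"increments": [[0,-0.002,0.06,0,0,0],[0,-0.003,0.12,0,0,0],[0,-0.003,0.17,0,0,0],[0,-0.003,0.21,0,0,0],[0,-0.003,0.225,0,0,0]]}}

```text
t: 7.18
tool_pos: [0.4043, -0.3322, 0.2982]
orientation: [-2.297, -2.142, 0.001]
force: [-0.2, -0.6, -4.3]
opening: 0.0119
gripper_force: 45.0
```

Run:
```python
from h import *
c=snap('wrist','wr4')
plan((.4048,-.332,.128,-4))
crop('wr4',330,40,530,190,4,'c4')
```

```text
t 7.225 g [ 0.4042 -0.3322  0.1312] y-yaw -4.0 F [ 0.3  0.2 -3.6] op 0.0117
[0.001, 0.002, 0.016, -0.0, -0.0, 0.0]  rows: 0.1
```

View pics/c4.png

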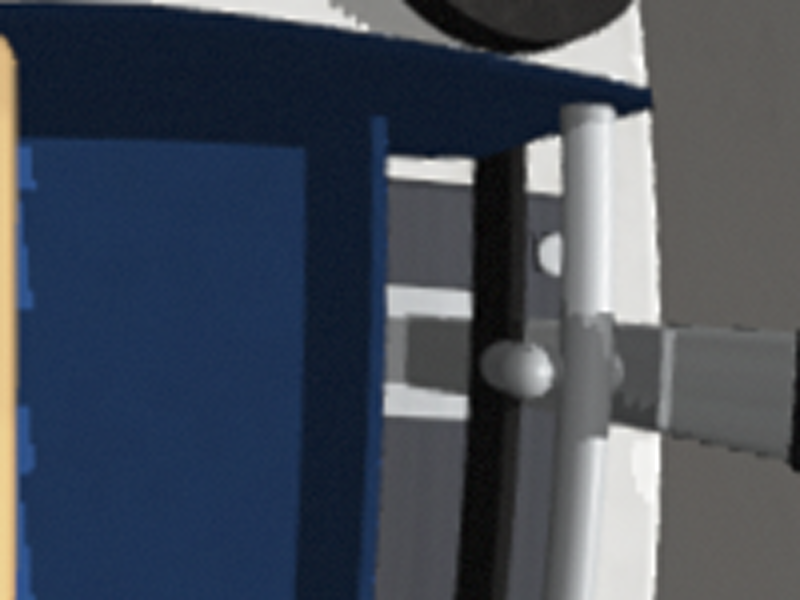

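Rail lies between the tip (520,370) and post (665,380) in the crop. Lower the last 2–3 mm and check, then open.

{"name": "arm_command", "arguments": {"increments": [[0,0,0.005,0,0,0],[0,0,0.01,0,0,0],[0,0,0.014,0,0,0],[0,0,0.014,0,0,0],[0,0,0.014,0,0,0]]}}

```text
t: 7.85
tool_pos: [0.4045, -0.3324, 0.2965]
orientation: [2.297, 2.142, -0.0]
force: [-0.3, 0.3, -3.6]
opening: 0.0119
gripper_force: 45.0
```

{"name": "arm_command", "arguments": {"increments": [[0,0,0,0,0,0],[0,0,0,0,0,0],[0,0,0,0,0,0],[0,0,0,0,0,0],[0,0,0,0,0,0]], "fingers": 0}}

```text
t: 8.48
tool_pos: [0.4045, -0.3324, 0.2964]
orientation: [2.297, 2.142, -0.001]
force: [-0.6, 0.8, -0.2]
opening: 0.0463
gripper_force: 0.0
```

Run:
```python
from h import *
snap('wrist','wr5')
plan((.4048,-.332,.26,-4))
crop('wr5',230,30,530,255,2.66,'c5')
```

```text
t 8.525 g [ 0.4045 -0.3325  0.1294] y-yaw -4.0 F [0.2 0.3 0.8] op 0.0462
[0.002, 0.001, -0.653, 0.0, 0.0, 0.0]  rows: 2.1
```

View pics/c5.png

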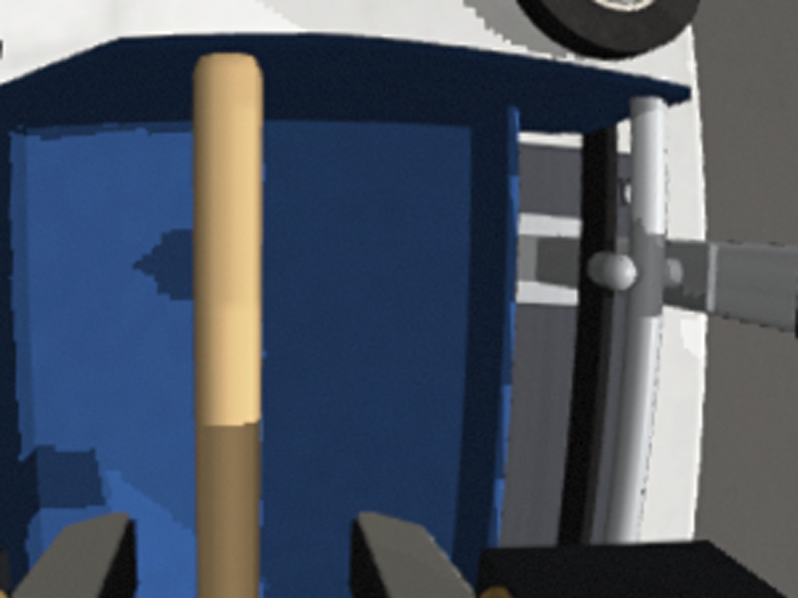

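Rail sits in the hook right behind the tip, tray free of the open fingers and level: hung. Now the bins.

```bash
cat >> h.py <<'E'
RO=np.array([.595,.0695,0]); RY=.024; RW=R.from_euler('z',RY); AY=-90+np.rad2deg(RY)
def bwp(side,xb,zb,th,yoff=0,tilt=None):
    """waypoint for bin-frame point (from hinge axis) at tilt th; side +1 left, -1 right"""
    c,s=np.cos(th),np.sin(th)
    w=RO+RW.apply([xb*c-zb*s,.09*side+yoff,.046+xb*s+zb*c])
    return (*w,AY,np.rad2deg(th if tilt is None else tilt),0)
def rows(start,*wps):
    """rows of one call, relative to start waypoint (None: measured)"""
    if start is None: p,r,_=pose()
    else: r=ori(*start[3:]); p=np.array(start[:3])-r.apply([0,0,.167])
    o=[]
    for w in wps:
        r2=ori(*w[3:]); p2=np.array(w[:3])-r2.apply([0,0,.167])
        o.append((r.inv().apply(p2-p)/.2).round(3).tolist()+((r.inv()*r2).as_rotvec()/np.pi).round(3).tolist())
    print('\n'.join(map(str,o)))
E
python3 - <<'E'
from h import *
w=(.40,-.23,.28,-20); w2=(.42,-.06,.29,-50);w3=(.50,.09,.26,AY); 
plan((.4048,-.332,.26,-4),w,w2,w3,(*RO[:2]+RW.apply([-.0188,.09,0])[:2],.18,AY,0,0))
E
```

```text
t 8.525 g [ 0.4045 -0.3325  0.1294] y-yaw -4.0 F [0.2 0.3 0.8] op 0.0462
[0.002, 0.001, -0.653, 0.0, 0.0, 0.0]  rows: 2.1
[0.507, -0.06, -0.1, 0.0, 0.0, 0.089]  rows: 1.7
[0.833, -0.197, -0.05, 0.0, 0.0, 0.167]  rows: 2.8
[0.789, -0.317, 0.15, 0.0, 0.0, 0.215]  rows: 3.6
[0.378, -0.336, 0.4, 0.0, 0.0, 0.0]  rows: 2.1
```

{"name": "arm_command", "arguments": {"increments": [[0,0,-0.15,0,0,0],[0,0,-0.35,0,0,0],[0,0,-0.55,0,0,0],[0.002,0.001,-0.653,0,0,0],[0.002,0.001,-0.653,0,0,0]]}}

```text
t: 9.15
tool_pos: [0.4051, -0.3323, 0.429]
orientation: [2.294, 2.14, -0.0]
force: [0.6, 0.6, -0.6]
opening: 0.0463
gripper_force: 0.0
```

{"name": "arm_command", "arguments": {"increments": [[0.2,-0.02,-0.05,0,0,0.03],[0.4,-0.05,-0.1,0,0,0.07],[0.507,-0.06,-0.1,0,0,0.089],[0.507,-0.06,-0.1,0,0,0.089],[0.507,-0.06,-0.1,0,0,0.089]], "fingers": 1}}

```text
t: 9.78
tool_pos: [0.3997, -0.2304, 0.4458]
orientation: [-2.572, -1.803, 0.002]
force: [-0.0, 0.1, -0.4]
opening: 0.0024
gripper_force: 0.0
```

{"name": "arm_command", "arguments": {"increments": [[0.25,-0.06,-0.02,0,0,0.05],[0.5,-0.12,-0.03,0,0,0.1],[0.75,-0.18,-0.05,0,0,0.15],[0.833,-0.197,-0.05,0,0,0.167],[0.833,-0.197,-0.05,0,0,0.167]]}}

```text
t: 10.4
tool_pos: [0.4201, -0.0597, 0.4563]
orientation: [2.951, 1.076, -0.001]
force: [0.4, -0.5, -0.3]
opening: 0.0005
gripper_force: 0.0
```

{"name": "arm_command", "arguments": {"increments": [[0.2,-0.08,0.04,0,0,0.05],[0.4,-0.16,0.08,0,0,0.1],[0.6,-0.24,0.12,0,0,0.155],[0.789,-0.317,0.15,0,0,0.215],[0.789,-0.317,0.15,0,0,0.215]]}}

```text
t: 11.02
tool_pos: [0.5011, 0.0902, 0.4249]
orientation: [3.141, 0.035, -0.004]
force: [-0.7, -0.2, -0.2]
opening: 0.0004
gripper_force: 0.0
```

Run:
```python
from h import *
snap('wrist','wr6')
e=.001
t=.75
a=bwp(1,-.0188,.13,0); b=bwp(1,-.0188,.071,0)
plan(a,b)
for s in(1,-1):
  for y in(-.0355,.0355): print(px('wr6',bwp(s,-.039,.066,0,y)[:3]))
print(pose()[2]['q'])
```

```text
t 11.075 g [0.5003 0.089  0.2585] y-yaw -88.6 F [-0.1 -0.5  0.6] op 0.0002
[0.376, -0.34, 0.411, 0.0, 0.001, 0.0]  rows: 2.1
[0.0, 0.0, 0.295, 0.0, 0.0, 0.0]  rows: 0.9
[287.7 132.6]
[216.1 135. ]
[467.3 136.6]
[401.7 133.5]
[ 7.59708020e-02 -1.25438961e-01  1.70686796e+00 -1.09148169e-03
  1.56260349e+00  1.62192297e+00]
```

View pics/wr6.png

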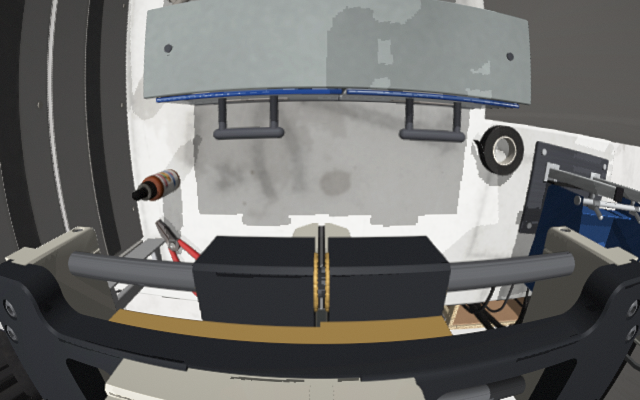

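Handles at (214–284,132) and (400–466,134), within ~2 px of the prediction. Insert closed fingers behind the left handle and prepare the arc.

Run:
```python
from h import *
b=bwp(1,-.0188,.071,0)
arc=[bwp(1,-.024,.071,.1),bwp(1,-.026,.071,.22),bwp(1,-.026,.071,.34),bwp(1,-.026,.071,.46),bwp(1,-.026,.071,.58)]
rows(b,*arc); print()
rows(arc[-1],bwp(1,-.026,.071,.68),bwp(1,-.026,.071,.78,tilt=.75),bwp(1,-.026,.071,.86,tilt=.78),bwp(1,-.026,.071,.86,tilt=.78),bwp(1,-.026,.071,.86,tilt=.78))
```

```text
[-0.144, 0.0, 0.018, 0.0, 0.032, 0.0]
[-0.293, 0.0, 0.057, 0.0, 0.07, 0.0]
[-0.425, 0.0, 0.111, 0.0, 0.108, 0.0]
[-0.551, -0.0, 0.181, 0.0, 0.146, -0.0]
[-0.667, 0.0, 0.266, 0.0, 0.185, 0.0]

[-0.118, -0.0, 0.019, 0.0, 0.032, 0.0]
[-0.209, -0.0, 0.045, 0.0, 0.054, -0.0]
[-0.259, -0.0, 0.066, 0.0, 0.064, 0.0]
[-0.259, -0.0, 0.066, 0.0, 0.064, 0.0]
[-0.259, -0.0, 0.066, 0.0, 0.064, 0.0]
```

{"name": "arm_command", "arguments": {"increments": [[0.15,-0.15,0.15,0,0,0],[0.3,-0.3,0.3,0,0,0],[0.376,-0.335,0.411,0,0,0],[0.376,-0.335,0.411,0,0,0],[0.376,-0.335,0.411,0,0,0]]}}

```text
t: 11.7
tool_pos: [0.574, 0.1569, 0.3454]
orientation: [3.141, 0.034, 0.001]
force: [0.0, -0.2, -0.5]
opening: 0.0005
gripper_force: 0.0
```

{"name": "arm_command", "arguments": {"increments": [[0,0,0.1,0,0,0],[0,0,0.2,0,0,0],[0,0,0.295,0,0,0],[0,0,0.295,0,0,0],[0,0,0.295,0,0,0]]}}

```text
t: 12.32
tool_pos: [0.5739, 0.1586, 0.2855]
orientation: [3.141, 0.034, -0.0]
force: [0.2, -0.4, -0.0]
opening: 0.0004
gripper_force: 0.0
```

{"name": "arm_command", "arguments": {"increments": [[-0.07,0,0.009,0,0.016,0],[-0.144,0,0.018,0,0.032,0],[-0.22,0,0.038,0,0.051,0],[-0.293,0,0.057,0,0.07,0],[-0.293,0,0.057,0,0.07,0]]}}

```text
t: 12.95
tool_pos: [0.5148, 0.1574, 0.2748]
orientation: [-3.12, -0.034, -0.346]
force: [0.7, -0.8, 1.1]
opening: 0.0007
gripper_force: 0.2
```

Run:
```python
from h import *
print(pose()[2]['force'])
A=bwp(1,-.026,.071,.22)
f=lambda t,tl=None:bwp(1,-.026,.071,t,tilt=tl)
rows(None,f(.29),f(.36),f(.43),f(.5),f(.57)); print()
rows(f(.57),f(.65),f(.73),f(.8,.76),f(.86,.78),f(.86,.78))
```

```text
[ 0.67072993 -0.80303369  1.13516021]
[-0.081, -0.001, 0.024, 0.0, 0.022, -0.001]
[-0.163, -0.001, 0.041, 0.0, 0.044, -0.001]
[-0.244, -0.0, 0.065, 0.0, 0.067, -0.001]
[-0.322, -0.0, 0.094, 0.0, 0.089, -0.001]
[-0.399, -0.0, 0.128, 0.0, 0.111, -0.001]

[-0.095, 0.0, 0.014, 0.0, 0.025, 0.0]
[-0.188, 0.0, 0.036, 0.0, 0.051, 0.0]
[-0.235, -0.0, 0.054, 0.0, 0.06, 0.0]
[-0.27, -0.0, 0.07, -0.0, 0.067, 0.0]
[-0.27, -0.0, 0.07, -0.0, 0.067, 0.0]
```

{"name": "arm_command", "arguments": {"increments": [[-0.081,0,0.02,0,0.022,0],[-0.163,0,0.041,0,0.044,0],[-0.244,0,0.065,0,0.067,0],[-0.322,0,0.094,0,0.089,0],[-0.399,0,0.128,0,0.111,0]]}}

```text
t: 13.58
tool_pos: [0.4438, 0.1558, 0.2331]
orientation: [-3.008, -0.032, -0.885]
force: [1.7, 0.0, -0.9]
opening: 0.0007
gripper_force: 0.5
```

{"name": "arm_command", "arguments": {"increments": [[-0.095,0,0.014,0,0.025,0],[-0.188,0,0.036,0,0.051,0],[-0.235,0,0.054,0,0.06,0],[-0.27,0,0.07,0,0.067,0],[-0.27,0,0.07,0,0.067,0]]}}

```text
t: 14.2
tool_pos: [0.4057, 0.1549, 0.1915]
orientation: [-2.9, -0.031, -1.19]
force: [-0.2, -1.0, -0.9]
opening: 0.0001
gripper_force: 0.0
```

{"name": "arm_command", "arguments": {"increments": [[0,0,-0.1,0,0,0],[0,0,-0.3,0,0,0],[0,0,-0.5,0,0,0],[0,0,-0.6,0,0,0],[0,0,-0.6,0,0,0]]}}

```text
t: 14.82
tool_pos: [0.3523, 0.18, 0.2973]
orientation: [2.912, 0.019, 1.152]
force: [0.5, -0.3, 0.2]
opening: 0.0004
gripper_force: 0.0
```

Run:
```python
from h import *
snap('wrist','wr7')
r1=bwp(-1,-.0188,.13,0); r1=(r1[0]-.03,r1[1],.24,*r1[3:])
plan(r1,bwp(-1,-.0188,.13,0),bwp(-1,-.0188,.071,0))
```

```text
t 14.875 g [0.4661 0.1786 0.1734] y-yaw -89.6 F [ 0.8  0.1 -0.5] op 0.0004
[1.082, 1.017, 0.268, 0.006, -0.239, -0.003]  rows: 4.8
[0.15, 0.004, 0.32, 0.0, 0.0, 0.0]  rows: 1.1
[0.0, 0.0, 0.295, 0.0, 0.0, 0.0]  rows: 0.9
```

View pics/wr7.png

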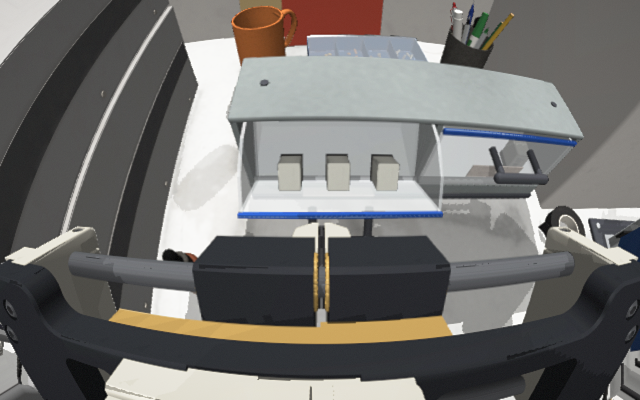

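Left bin open, three relays at (290,172), (338,172), (385,172). Now the right bin.

{"name": "arm_command", "arguments": {"increments": [[0.2,0.2,0.05,0,-0.048,0],[0.4,0.4,0.1,0,-0.096,0],[0.6,0.6,0.15,0,-0.144,0],[0.8,0.8,0.2,0,-0.19,0],[1.0,1.0,0.25,0.006,-0.239,-0.003]]}}

```text
t: 15.5
tool_pos: [0.5351, -0.0209, 0.3957]
orientation: [3.141, 0.032, -0.013]
force: [0.8, 0.3, -0.1]
opening: 0.0004
gripper_force: 0.0
```

Run:
```python
from h import *
a=bwp(-1,-.0188,.13,0); b=bwp(-1,-.0188,.071,0)
plan(a,b)
f=lambda t,tl=None:bwp(-1,-.026,.071,t,tilt=tl)
rows(b,f(.04),f(.09),f(.15),f(.22),f(.22));print()
rows(f(.22),f(.29),f(.36),f(.43),f(.5),f(.57)); print()
rows(f(.57),f(.65),f(.73),f(.8,.76),f(.86,.78),f(.86,.78))
```

```text
t 15.5 g [ 0.5337 -0.0209  0.2287] y-yaw -88.8 F [ 0.8  0.3 -0.1] op 0.0004
[0.218, 0.005, 0.262, 0.0, 0.003, -0.001]  rows: 1.1
[0.0, 0.0, 0.295, 0.0, 0.0, 0.0]  rows: 0.9
[-0.083, -0.0, 0.006, -0.0, 0.013, 0.0]
[-0.142, -0.0, 0.017, 0.0, 0.029, 0.0]
[-0.212, -0.0, 0.033, 0.0, 0.048, 0.0]
[-0.293, 0.0, 0.057, 0.0, 0.07, 0.0]
[-0.293, 0.0, 0.057, 0.0, 0.07, 0.0]

[-0.083, 0.0, 0.012, 0.0, 0.022, 0.0]
[-0.165, 0.0, 0.03, -0.0, 0.045, -0.0]
[-0.245, 0.0, 0.053, 0.0, 0.067, -0.0]
[-0.324, 0.0, 0.082, -0.0, 0.089, -0.0]
[-0.4, 0.0, 0.117, 0.0, 0.111, 0.0]

[-0.095, -0.0, 0.014, 0.0, 0.025, 0.0]
[-0.188, 0.0, 0.036, 0.0, 0.051, 0.0]
[-0.235, -0.0, 0.054, 0.0, 0.06, 0.0]
[-0.27, -0.0, 0.07, -0.0, 0.067, 0.0]
[-0.27, -0.0, 0.07, -0.0, 0.067, 0.0]
```

{"name": "arm_command", "arguments": {"increments": [[0.1,0.005,0.13,0,0,0],[0.218,0.005,0.262,0,0.003,-0.001],[0.218,0.005,0.262,0,0.003,-0.001],[0.218,0.005,0.4,0,0.003,-0.001],[0.218,0.005,0.5,0,0.003,-0.001]]}}

```text
t: 16.12
tool_pos: [0.5764, -0.0187, 0.2957]
orientation: [3.139, 0.038, 0.01]
force: [0.4, 0.1, 0.1]
opening: 0.0007
gripper_force: 0.0
```

{"name": "arm_command", "arguments": {"increments": [[0,0,0.03,0,0,0],[0,0,0.057,0,0,0],[0,0,0.057,0,0,0],[0,0,0.057,0,0,0],[0,0,0.057,0,0,0]]}}

```text
t: 16.75
tool_pos: [0.5772, -0.0185, 0.286]
orientation: [3.139, 0.039, 0.014]
force: [0.0, 0.1, -0.3]
opening: 0.0003
gripper_force: 0.0
```

{"name": "arm_command", "arguments": {"increments": [[-0.083,0,0.006,0,0.013,0],[-0.142,0,0.017,0,0.029,0],[-0.212,0,0.033,0,0.048,0],[-0.293,0,0.057,0,0.07,0],[-0.293,0,0.057,0,0.07,0]]}}

```text
t: 17.38
tool_pos: [0.5174, -0.0199, 0.2732]
orientation: [-3.121, -0.039, -0.355]
force: [0.4, 0.6, -0.6]
opening: 0.0004
gripper_force: 0.0
```

{"name": "arm_command", "arguments": {"increments": [[-0.083,0,0.012,0,0.022,0],[-0.165,0,0.03,0,0.045,0],[-0.245,0,0.053,0,0.067,0],[-0.324,0,0.082,0,0.089,0],[-0.4,0,0.117,0,0.111,0]]}}

```text
t: 18.0
tool_pos: [0.4464, -0.0219, 0.2336]
orientation: [-3.006, -0.039, -0.895]
force: [0.3, 1.1, -0.2]
opening: 0.0005
gripper_force: 0.2
```

{"name": "arm_command", "arguments": {"increments": [[-0.095,0,0.014,0,0.025,0],[-0.188,0,0.036,0,0.051,0],[-0.235,0,0.054,0,0.06,0],[-0.27,0,0.07,0,0.067,0],[-0.27,0,0.07,0,0.067,0]]}}

```text
t: 18.62
tool_pos: [0.4395, -0.0261, 0.1954]
orientation: [-2.904, -0.04, -1.167]
force: [-0.3, -0.1, -1.5]
opening: 0.0005
gripper_force: 0.5
```

{"name": "arm_command", "arguments": {"increments": [[0,0,-0.1,0,0,0],[0,0,-0.25,0,0,0],[0,0,-0.35,0,0,0],[0,0,-0.4,0,0,0],[0,0,-0.4,0,0,0]]}}

```text
t: 19.25
tool_pos: [0.4211, -0.0328, 0.269]
orientation: [-2.918, -0.043, -1.126]
force: [0.2, 0.9, 0.5]
opening: 0.0006
gripper_force: 0.0
```

Run:
```python
from h import *
p,r,s=pose()
g=p+r.apply([0,0,.167]); print(g)
plan((.50,.068,.24,AY,30))
```

```text
[ 0.53323833 -0.02911406  0.14531375]
t 19.25 g [ 0.5332 -0.0291  0.1453] y-yaw -88.3 F [0.2 0.9 0.5] op 0.0006
[0.382, -0.496, -0.432, -0.002, -0.068, 0.001]  rows: 2.4
```

{"name": "arm_command", "arguments": {"increments": [[0.05,-0.05,-0.2,0,0,0],[0.1,-0.15,-0.43,0,-0.02,0],[0.2,-0.3,-0.432,0,-0.05,0],[0.382,-0.496,-0.432,-0.002,-0.068,0.001],[0.382,-0.496,-0.432,-0.002,-0.068,0.001]], "fingers": -0.3}}

```text
t: 19.88
tool_pos: [0.4177, 0.0688, 0.3835]
orientation: [-3.028, -0.044, -0.805]
force: [-0.5, 0.7, -0.3]
opening: 0.0459
gripper_force: 0.0
```

Run:
```python
from h import *
snap('wrist','wr8')
plan()
crop('wr8',120,0,520,230,2,'c8')
k=lambda q:((px('wr8',q)-[120,0])*2).round(1)
for s in(1,-1):
  for t in(0,.6,.9):print(s,t,k(bwp(s,0,.088,t)[:3]))
  for y in (-.048,0,.048): print('rel',k(bwp(s,.014,.036,.9,y)[:3]))
```

```text
t 19.925 g [0.4996 0.07   0.2372] y-yaw -88.4 F [-0.7 -0.4 -0.2] op 0.0502
1 0 [223.2 321.2]
1 0.6 [223.  430.4]
1 0.9 [230.4 476. ]
rel [333.2 392.4]
rel [246.8 392. ]
rel [166.2 391.6]
-1 0 [600.8 323. ]
-1 0.6 [600.2 431.8]
-1 0.9 [591.6 477. ]
rel [654.  393.6]
rel [574.6 393.4]
rel [489. 393.]
```

View pics/c8.png

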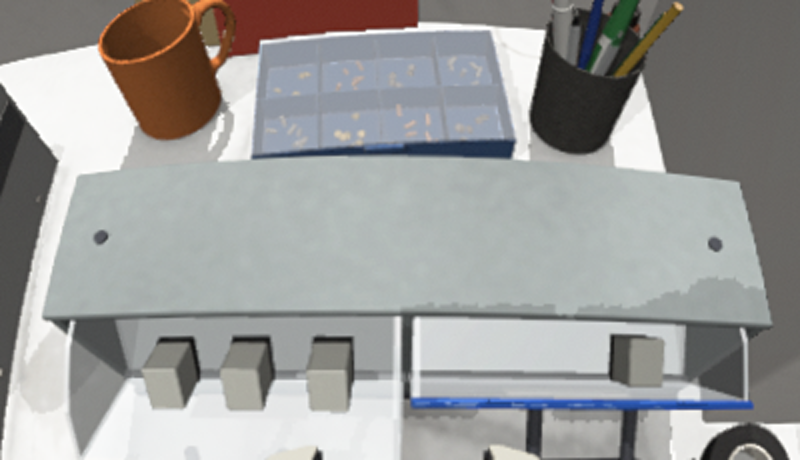

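Left bin fully open, relays' tops at crop (168,388), (246,388), (330,388) as predicted; right bin stopped about 0.43 open (reach limit during last pull), one relay at (640,360). I'll pull it on with less tool tilt.

Run:
```python
from h import *
a=bwp(-1,-.0188,.14,.43,tilt=.4);b=bwp(-1,-.0188,.071,.43,tilt=.4)
plan(a,b)
f=lambda t,xb=-.026,tl=.4:bwp(-1,xb,.071,t,tilt=tl)
E=f(.88)
rows(b,f(.46),f(.53),f(.6),f(.67),f(.74)); print()
rows(f(.74),f(.81),f(.86),f(.9),f(.9),f(.9));
```

```text
t 19.925 g [0.4996 0.07   0.2372] y-yaw -88.4 F [-0.7 -0.4 -0.2] op 0.0502
[0.006, 0.463, 0.366, -0.001, -0.038, 0.001]  rows: 1.9
[0.01, -0.0, 0.345, 0.0, 0.0, 0.0]  rows: 1.1
[-0.046, 0.0, 0.005, 0.0, 0.0, 0.0]
[-0.07, 0.0, 0.017, 0.0, 0.0, 0.0]
[-0.093, 0.0, 0.03, 0.0, 0.0, 0.0]
[-0.115, 0.0, 0.045, 0.0, 0.0, 0.0]
[-0.136, 0.0, 0.061, 0.0, 0.0, 0.0]

[-0.02, 0.0, 0.018, 0.0, 0.0, 0.0]
[-0.033, -0.0, 0.031, 0.0, 0.0, 0.0]
[-0.043, -0.0, 0.042, 0.0, 0.0, 0.0]
[-0.043, -0.0, 0.042, 0.0, 0.0, 0.0]
[-0.043, -0.0, 0.042, 0.0, 0.0, 0.0]
```

{"name": "arm_command", "arguments": {"increments": [[0,0.15,0.05,0,0,0],[0,0.3,0.15,0,-0.02,0],[0.006,0.463,0.25,-0.001,-0.038,0.001],[0.006,0.463,0.366,-0.001,-0.038,0.001],[0.006,0.463,0.366,-0.001,-0.038,0.001]], "fingers": 1}}

```text
t: 20.55
tool_pos: [0.4546, -0.0268, 0.3169]
orientation: [-3.076, -0.027, -0.618]
force: [-0.7, 0.1, -0.1]
opening: 0.009
gripper_force: 0.0
```

{"name": "arm_command", "arguments": {"increments": [[0.002,0,0.08,0,0,0],[0.004,0,0.16,0,0,0],[0.007,0,0.25,0,0,0],[0.01,0,0.345,0,0,0],[0.01,0,0.345,0,0,0]]}}

```text
t: 21.18
tool_pos: [0.4837, -0.025, 0.2561]
orientation: [-3.076, -0.031, -0.622]
force: [-0.3, 0.3, 0.0]
opening: 0.0002
gripper_force: 0.0
```

{"name": "arm_command", "arguments": {"increments": [[-0.046,0,0.005,0,0,0],[-0.07,0,0.017,0,0,0],[-0.093,0,0.03,0,0,0],[-0.115,0,0.045,0,0,0],[-0.136,0,0.061,0,0,0]]}}

```text
t: 21.8
tool_pos: [0.4645, -0.0254, 0.235]
orientation: [-3.075, -0.031, -0.627]
force: [3.4, 0.2, 1.7]
opening: 0.0006
gripper_force: 8.6
```

{"name": "arm_command", "arguments": {"increments": [[-0.02,0,0.018,0,0,0],[-0.033,0,0.031,0,0,0],[-0.043,0,0.042,0,0,0],[-0.043,0,0.042,0,0,0],[-0.043,0,0.042,0,0,0]]}}

```text
t: 22.42
tool_pos: [0.4623, -0.0255, 0.2306]
orientation: [-3.073, -0.033, -0.638]
force: [-53.3, 5.7, 67.3]
opening: 0.0006
gripper_force: 72.3
```

{"name": "arm_command", "arguments": {"increments": [[0,0,-0.1,0,0,0],[0,0,-0.25,0,0,0],[0,0,-0.4,0,0,0],[0,0,-0.5,0,0,0],[0,0,-0.5,0,0,0]]}}

```text
t: 23.05
tool_pos: [0.421, -0.0263, 0.3173]
orientation: [-3.075, -0.032, -0.63]
force: [0.4, 0.7, 0.0]
opening: 0.0001
gripper_force: 0.0
```

Run:
```python
from h import *
plan((.51,-.03,.22,AY,25))
```

```text
t 23.05 g [ 0.4866 -0.0253  0.1637] y-yaw -88.8 F [0.4 0.7 0. ] op 0.0001
[0.191, 0.029, -0.212, 0.001, 0.01, -0.001]  rows: 0.9
```

```bash
cat >> h.py <<'E'
def blue(fn,side,yoff):
    """tilt of a bin from its blue panel top edge at yoff: scan th for bluest line"""
    im=cv2.imread(f'pics/{fn}.png').astype(float); best=[]
    for th in np.arange(0,1.0,.01):
        v=[]
        for y in np.linspace(*yoff,15):
            u,w=px(fn,bwp(side,-.002,.088,th,y)[:3]).round().astype(int)
            if 0<=u<640 and 0<=w<400: b,g,r=im[w,u]; v.append(b-r)
        if len(v)>5: best.append((round(float(np.mean(v)),1),round(float(th),2)))
    return sorted(best)[::-1][:4]
E
python3 - <<'E'
from h import *
snap('wrist','wr9'); snap('top','top3'); snap('scene','sc3')
for f in('wr8','wr9','top3','sc3'):
  print(f,blue(f,-1,(-.08,-.045)),blue(f,1,(.045,.08)))
E
```

```text
wr8 [(132.3, 0.41), (118.1, 0.42), (115.8, 0.43), (78.8, 0.4)] [(154.2, 0.83), (147.7, 0.82), (119.5, 0.84), (117.4, 0.81)]
wr9 [(161.2, 0.87), (156.4, 0.86), (151.7, 0.88), (123.9, 0.89)] [(167.9, 0.84), (163.8, 0.83), (155.5, 0.85), (147.3, 0.82)]
top3 [(104.5, 0.85), (100.5, 0.88), (100.5, 0.87), (100.5, 0.86)] [(93.7, 0.82), (93.5, 0.81), (93.3, 0.83), (73.2, 0.84)]
sc3 [(71.2, 0.92), (67.1, 0.91), (64.9, 0.93), (53.5, 0.9)] [(75.6, 0.91), (75.2, 0.9), (64.7, 0.89), (62.3, 0.92)]
```

Run:
```python
from h import *
im=cv2.imread('pics/top3.png'); h=cv2.cvtColor(im,cv2.COLOR_BGR2HSV)
m=cv2.inRange(h,(12,80,110),(28,255,255)); m[:180]=0; m[280:]=0; m[:,:360]=0;m[:,480:]=0
ys,xs=np.where(m); print(len(xs)); 
if len(xs):
  i,j=xs.argmin(),xs.argmax(); A=onz('top3',xs[i],ys[i],.137);B=onz('top3',xs[j],ys[j],.137); print(A,B,(A+B)/2)
crop('wr9',100,20,600,320,1.6,'c9')
k=lambda q:((px('wr9',q)-[100,20])*1.6).round(1)
for s in(1,-1):
  for y in (.048,0,-.048): print('rel',s,y,k(bwp(s,.014,.036,.88,y)[:3]))
```

```text
291
[ 0.4146 -0.2365  0.137 ] [ 0.4034 -0.4149  0.137 ] [ 0.409  -0.3257  0.137 ]
rel 1 0.048 [ -7.4 207.4]
rel 1 0 [ 49.1 202.2]
rel 1 -0.048 [116.2 197.3]
rel -1 0.048 [258.6 190.7]
rel -1 0 [349.3 189.3]
rel -1 -0.048 [440.2 189.8]
```

View pics/c9.png

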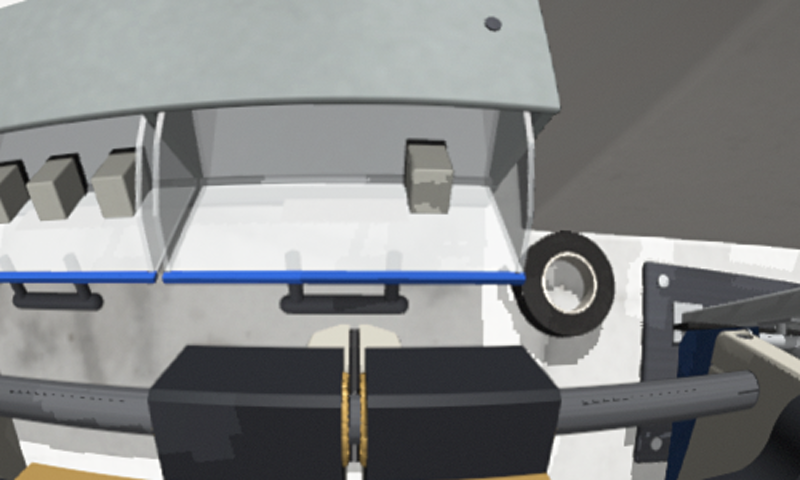

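Top face of right relay at crop (431,190) (y offset ≈ −0.044), left ones as predicted; both bins open, tray at (0.409,−0.326). Pick the right relay.

```bash
cat >> h.py <<'E'
def pick(side,y,tl=.74):
    G=bwp(side,.014,.030,.88,y,tl); s,c=np.sin(tl),np.cos(tl)
    M=(G[0]-.032*s,G[1],G[2]+.032*c,*G[3:]); P=(G[0]-.05,G[1],G[2]+.08,AY,30,0)
    return P,M,G
E
python3 - <<'E'
from h import *
P,M,G=pick(-1,-.044); print(P,G)
plan(P,M,G)
E
```

```text
(np.float64(0.5340177309188774), np.float64(-0.06480222634015531), np.float64(0.15590487863054298), np.float64(-88.62490129168603), 30, 0) (np.float64(0.5840177309188774), np.float64(-0.06480222634015531), np.float64(0.07590487863054296), np.float64(-88.62490129168603), np.float64(42.398876839680916), 0)
t 23.2 g [ 0.4855 -0.0249  0.1608] y-yaw -88.8 F [-0.1 -0.2  0.7] op 0.0005
[0.107, 0.206, 0.122, 0.001, 0.04, -0.001]  rows: 0.8
[-0.197, 0.003, 0.335, 0.0, 0.069, 0.0]  rows: 1.2
[-0.0, 0.003, 0.16, 0.0, 0.0, 0.0]  rows: 0.5
```

{"name": "arm_command", "arguments": {"increments": [[0.05,0.1,0.0,0,0.01,0],[0.107,0.206,0.05,0,0.02,0],[0.107,0.206,0.122,0.001,0.04,-0.001],[0.107,0.206,0.122,0.001,0.04,-0.001],[0.107,0.206,0.122,0.001,0.04,-0.001]], "fingers": 0, "force": 25}}

```text
t: 23.82
tool_pos: [0.4505, -0.0666, 0.3012]
orientation: [-3.027, -0.037, -0.812]
force: [0.1, 0.2, 0.5]
opening: 0.0443
gripper_force: 0.0
```

{"name": "arm_command", "arguments": {"increments": [[-0.07,0.001,0.11,0,0.023,0],[-0.14,0.002,0.22,0,0.046,0],[-0.197,0.003,0.335,0,0.069,0],[-0.197,0.003,0.335,0,0.069,0],[-0.197,0.003,0.335,0,0.069,0]]}}

```text
t: 24.45
tool_pos: [0.4502, -0.0664, 0.2238]
orientation: [-2.917, -0.037, -1.133]
force: [1.7, 6.4, -3.4]
opening: 0.0461
gripper_force: 3.1
```

Run:
```python
from h import *
P,M,G=pick(-1,-.044); plan(G)
```

```text
t 24.45 g [ 0.5629 -0.0631  0.1006] y-yaw -88.5 F [ 1.7  6.4 -3.4] op 0.0461
[-0.005, 0.009, 0.162, -0.001, -0.0, 0.0]  rows: 0.5
```

The outer finger brushed the bin's side wall (opening too wide); narrow to 32 mm, then go on.

{"name": "arm_command", "arguments": {"increments": [[0,0,-0.03,0,0,0],[0,0,-0.03,0,0,0],[0,0,0,0,0,0],[0,0.005,0,0,0,0],[0,0.005,0,0,0,0]], "fingers": 0.31}}

```text
t: 25.08
tool_pos: [0.4505, -0.0685, 0.2239]
orientation: [-2.918, -0.035, -1.137]
force: [0.1, -0.6, 0.2]
opening: 0.0322
gripper_force: 0.0
```

{"name": "arm_command", "arguments": {"increments": [[0,0,0.04,0,0,0],[-0.002,0,0.08,0,0,0],[-0.005,0,0.12,0,0,0],[-0.005,0,0.162,0,0,0],[-0.005,0,0.162,0,0,0]]}}

```text
t: 25.7
tool_pos: [0.4717, -0.0677, 0.1987]
orientation: [-2.918, -0.035, -1.136]
force: [0.0, 0.5, -0.3]
opening: 0.0319
gripper_force: 0.0
```

Run:
```python
from h import *
P,M,G=pick(-1,-.044); plan(G)
```

```text
t 25.7 g [ 0.5846 -0.0648  0.0757] y-yaw -88.6 F [ 0.   0.5 -0.3] op 0.0319
[0.001, -0.001, -0.003, -0.0, -0.001, -0.0]  rows: 0.0
```

Close, then retract; compute the way to the tray.

{"name": "arm_command", "arguments": {"increments": [[0,0,0,0,0,0],[0,0,0,0,0,0],[0,0,0,0,0,0],[0,0,0,0,0,0],[0,0,0,0,0,0]], "fingers": 1, "force": 30}}

```text
t: 26.32
tool_pos: [0.4717, -0.0679, 0.1997]
orientation: [-2.918, -0.035, -1.138]
force: [0.4, 0.3, -0.6]
opening: 0.0215
gripper_force: 30.0
```

{"name": "arm_command", "arguments": {"increments": [[0,0,-0.06,0,0,0],[0,0,-0.12,0,0,0],[0,0,-0.17,0,0,0],[0,0,-0.17,0,0,0],[0,0,-0.17,0,0,0]]}}

```text
t: 26.95
tool_pos: [0.4488, -0.0684, 0.2246]
orientation: [-2.918, -0.035, -1.138]
force: [0.2, -0.2, -0.0]
opening: 0.0215
gripper_force: 30.0
```

```bash
cat >> h.py <<'E'
TC=np.array([.4065,-.3295]); TA=R.from_euler('z',-.067)
def tw(x,y,z): return (*(TC+TA.apply([x,y,0])[:2]),z,-93.8,0,0)
E
python3 - <<'E'
from h import *
P,M,G=pick(-1,-.044)
V=(.47,-.19,.26,-92,10,0)
plan(P,V,tw(.034,-.055,.22),tw(.034,-.055,.089))
E
```

```text
t 26.95 g [ 0.5618 -0.0656  0.1017] y-yaw -88.6 F [ 0.2 -0.2 -0. ] op 0.0215
[0.264, -0.008, -0.273, -0.0, -0.07, -0.0]  rows: 1.2
[0.256, 0.61, -0.568, -0.006, -0.111, 0.018]  rows: 2.8
[-0.02, 0.988, 0.187, -0.001, -0.056, 0.01]  rows: 3.2
[0.0, 0.0, 0.655, 0.0, 0.0, 0.0]  rows: 2.1
```

{"name": "arm_command", "arguments": {"increments": [[0.07,0,-0.1,0,-0.02,0],[0.16,-0.004,-0.19,0,-0.045,0],[0.264,-0.008,-0.273,0,-0.07,0],[0.264,-0.008,-0.273,0,-0.07,0],[0.264,-0.008,-0.273,0,-0.07,0]]}}

```text
t: 27.58
tool_pos: [0.4502, -0.0665, 0.2989]
orientation: [-3.027, -0.038, -0.811]
force: [-0.0, -0.3, -0.2]
opening: 0.0219
gripper_force: 30.0
```

{"name": "arm_command", "arguments": {"increments": [[0.05,0.1,-0.2,0,-0.02,0.003],[0.1,0.25,-0.4,-0.002,-0.05,0.008],[0.18,0.43,-0.5,-0.004,-0.08,0.013],[0.256,0.61,-0.568,-0.006,-0.111,0.018],[0.256,0.61,-0.568,-0.006,-0.111,0.018]]}}

```text
t: 28.2
tool_pos: [0.4416, -0.191, 0.4234]
orientation: [-3.129, 0.057, -0.273]
force: [0.2, 0.4, -0.8]
opening: 0.0215
gripper_force: 30.0
```

{"name": "arm_command", "arguments": {"increments": [[-0.005,0.25,0.05,0,-0.014,0.003],[-0.01,0.5,0.1,0,-0.028,0.005],[-0.015,0.75,0.15,0,-0.042,0.008],[-0.02,0.988,0.187,-0.001,-0.056,0.01],[-0.02,0.988,0.187,-0.001,-0.056,0.01]]}}

```text
t: 28.82
tool_pos: [0.4357, -0.3878, 0.3819]
orientation: [-3.134, 0.107, 0.006]
force: [-0.9, 0.2, -0.4]
opening: 0.0214
gripper_force: 30.0
```

Run:
```python
from h import *
plan(tw(.034,-.055,.089))
snap('wrist','wr10'); crop('wr10',140,0,540,260,2,'c10')
```

```text
t 28.825 g [ 0.4351 -0.3867  0.2149] y-yaw -93.9 F [-0.9  0.2 -0.4] op 0.0214
[0.007, -0.002, 0.629, -0.002, 0.001, -0.001]  rows: 2.0
```

View pics/c10.png

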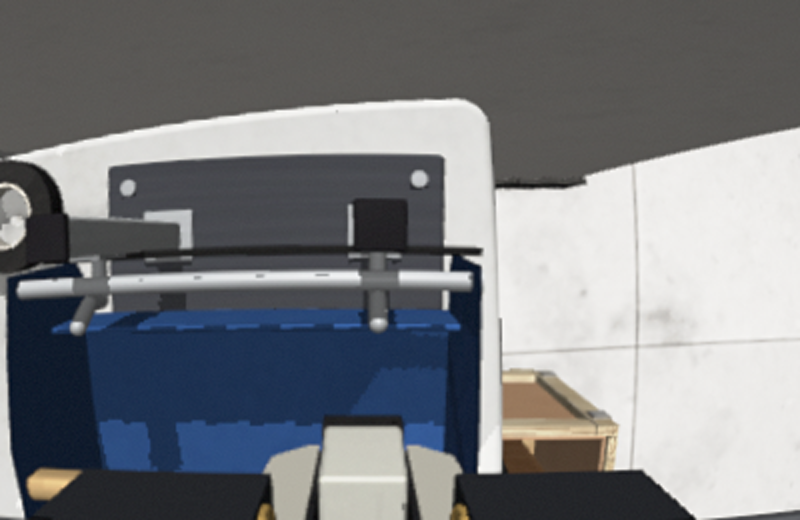

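Both hook tips show in front of the rail at crop (78,328) and (378,325); the tray hangs right. Lowering the relay into the back half.

{"name": "arm_command", "arguments": {"increments": [[0.005,-0.01,0.2,0,0,0],[0.007,-0.025,0.4,0,0,0],[0.007,-0.025,0.55,0,0,0],[0.007,-0.025,0.62,0,0,0],[0.007,-0.025,0.629,0,0,0]]}}

```text
t: 29.5
tool_pos: [0.4382, -0.3804, 0.2601]
orientation: [-3.137, 0.103, 0.002]
force: [-0.6, 0.1, -0.3]
opening: 0.0218
gripper_force: 30.0
```

{"name": "arm_command", "arguments": {"increments": [[0,0,0,0,0,0],[0,0,0,0,0,0],[0,0,0,0,0,0],[0,0,0,0,0,0],[0,0,0,0,0,0]], "fingers": 0.31}}

```text
t: 30.12
tool_pos: [0.4383, -0.3816, 0.2609]
orientation: [-3.138, 0.104, 0.001]
force: [0.5, 0.1, -0.8]
opening: 0.0318
gripper_force: 0.0
```

Run:
```python
from h import *
P,M,G=pick(1,-.047)
plan(tw(.034,-.05,.22),(.47,-.19,.26,-92,10,0),P,M,G)
```

```text
t 30.125 g [ 0.4382 -0.3813  0.0939] y-yaw -93.8 F [ 0.5  0.1 -0.8] op 0.0318
[-0.007, -0.0, -0.631, -0.001, 0.0, -0.0]  rows: 2.0
[-0.044, -0.963, -0.187, 0.001, 0.056, -0.01]  rows: 3.1
[-0.133, -1.496, 0.606, 0.006, 0.111, -0.018]  rows: 5.2
[-0.197, 0.003, 0.335, 0.0, 0.069, 0.0]  rows: 1.2
[-0.0, 0.003, 0.16, 0.0, 0.0, 0.0]  rows: 0.5
```

{"name": "arm_command", "arguments": {"increments": [[0,0,-0.1,0,0,0],[0,0,-0.3,0,0,0],[0,0,-0.5,0,0,0],[-0.007,0,-0.631,0,0,0],[-0.007,0,-0.631,0,0,0]]}}

```text
t: 30.75
tool_pos: [0.4376, -0.3823, 0.3916]
orientation: [3.137, -0.104, 0.006]
force: [-0.3, 0.5, -0.0]
opening: 0.032
gripper_force: 0.0
```

{"name": "arm_command", "arguments": {"increments": [[-0.01,-0.25,-0.05,0,0.014,0],[-0.02,-0.5,-0.1,0,0.028,-0.005],[-0.03,-0.75,-0.15,0,0.042,-0.008],[-0.044,-0.963,-0.187,0.001,0.056,-0.01],[-0.044,-0.963,-0.187,0.001,0.056,-0.01]]}}

```text
t: 31.38
tool_pos: [0.4409, -0.1866, 0.425]
orientation: [3.129, -0.05, 0.277]
force: [-0.7, -0.0, 0.2]
opening: 0.0321
gripper_force: 0.0
```

{"name": "arm_command", "arguments": {"increments": [[-0.02,-0.25,0.05,0.001,0.02,-0.003],[-0.04,-0.5,0.12,0.002,0.04,-0.006],[-0.06,-0.75,0.2,0.003,0.06,-0.009],[-0.08,-0.99,0.27,0.004,0.08,-0.012],[-0.08,-0.99,0.27,0.004,0.08,-0.012]]}}

```text
t: 32.0
tool_pos: [0.4407, 0.0115, 0.3667]
orientation: [-3.066, -0.013, -0.658]
force: [-0.5, -0.3, 1.2]
opening: 0.0322
gripper_force: 0.0
```

Run:
```python
from h import *
P,M,G=pick(1,-.047)
plan(P,M,G)
c=snap('wrist','wr11'); im=c['image'].astype(float)
# relay tops: sample brightness along predicted top centres line
u=[px('wr11',bwp(1,.014,.036,.88,y)[:3]) for y in np.arange(-.08,.081,.004)]
for y,p in zip(np.arange(-80,81,4),u):
    a,b=p.round().astype(int)
    print(y,p, im[b,a] if 0<=a<640 and 0<=b<400 else '')
```

```text
t 32.0 g [0.5092 0.0126 0.2144] y-yaw -89.5 F [-0.5 -0.3  1.2] op 0.0322
[-0.107, -0.492, 0.317, 0.001, 0.032, -0.005]  rows: 1.9
[-0.197, 0.003, 0.335, 0.0, 0.069, 0.0]  rows: 1.2
[-0.0, 0.003, 0.16, 0.0, 0.0, 0.0]  rows: 0.5
-80 [255.7 182.7] [182. 183. 184.]
-76 [251.8 182.8] [159. 161. 160.]
-72 [247.9 182.8] [227. 228. 228.]
-68 [244.1 182.9] [215. 217. 217.]
-64 [240.2 183. ] [216. 218. 219.]
-60 [236.4 183.1] [69. 69. 65.]
-56 [232.7 183.2] [80. 80. 75.]
-52 [228.9 183.3] [164. 164. 155.]
-48 [225.2 183.4] [163. 163. 154.]
-44 [221.5 183.5] [164. 163. 154.]
-40 [217.9 183.6] [164. 163. 153.]
-36 [214.2 183.7] [162. 162. 154.]
-32 [210.6 183.8] [223. 224. 223.]
-28 [207.1 183.9] [220. 221. 220.]
-24 [203.5 184. ] [219. 219. 219.]
-20 [200.  184.1] [219. 220. 220.]
-16 [196.5 184.2] [92. 92. 90.]
-12 [193.1 184.3] [74. 75. 70.]
-8 [189.7 184.4] [88. 88. 82.]
-4 [186.3 184.5] [163. 163. 154.]
0 [183.  184.6] [163. 162. 153.]
4 [179.7 184.7] [162. 163. 154.]
8 [176.4 184.8] [163. 163. 154.]
12 [173.2 184.9] [162. 162. 154.]
16 [170. 185.] [226. 227. 227.]
20 [166.8 185.1] [224. 225. 225.]
24 [163.7 185.2] [226. 227. 227.]
28 [160.6 185.3] [173. 175. 175.]
32 [157.5 185.4] [75. 74. 70.]
36 [154.5 185.5] [72. 72. 68.]
40 [151.5 185.6] [131. 131. 123.]
44 [148.5 185.7] [163. 162. 154.]
48 [145.6 185.8] [162. 161. 153.]
52 [142.7 185.9] [161. 161. 153.]
56 [139.9 186. ] [161. 161. 152.]
60 [137.  186.1] [187. 188. 183.]
64 [134.3 186.2] [246. 246. 246.]
68 [131.5 186.3] [246. 247. 246.]
72 [128.8 186.4] [226. 227. 227.]
76 [126.1 186.5] [133. 134. 132.]
80 [123.5 186.5] [134. 135. 134.]
```

Relay tops found at y offsets −44, +4, +50 mm.

Run:
```python
from h import *
P,M,G=pick(1,-.044)
plan(P,M,G)
```

```text
t 32.05 g [0.5098 0.011  0.2156] y-yaw -89.6 F [ 0.4 -0.9 -0.5] op 0.0322
[-0.112, -0.514, 0.32, 0.002, 0.032, -0.005]  rows: 2.0
[-0.197, 0.003, 0.335, 0.0, 0.069, 0.0]  rows: 1.2
[-0.0, 0.003, 0.16, 0.0, 0.0, 0.0]  rows: 0.5
```

{"name": "arm_command", "arguments": {"increments": [[-0.03,-0.15,0.08,0,0.01,0],[-0.06,-0.3,0.18,0,0.02,-0.003],[-0.107,-0.477,0.317,0.001,0.032,-0.005],[-0.107,-0.477,0.317,0.001,0.032,-0.005],[-0.107,-0.477,0.317,0.001,0.032,-0.005]]}}

```text
t: 32.67
tool_pos: [0.4485, 0.1037, 0.3034]
orientation: [-3.031, -0.03, -0.817]
force: [-0.7, -0.3, -0.1]
opening: 0.032
gripper_force: 0.0
```

{"name": "arm_command", "arguments": {"increments": [[-0.07,0.001,0.11,0,0.023,0],[-0.14,0.002,0.22,0,0.046,0],[-0.197,0.003,0.325,0,0.069,0],[-0.197,0.003,0.325,0,0.069,0],[-0.197,0.003,0.325,0,0.069,0]]}}

```text
t: 33.3
tool_pos: [0.4479, 0.1057, 0.2293]
orientation: [-2.914, -0.03, -1.146]
force: [3.6, 33.4, -4.7]
opening: 0.0315
gripper_force: 16.4
```

Run:
```python
from h import *
P,M,G=pick(1,-.044)
plan(G)
```

```text
t 33.3 g [0.5616 0.1085 0.107 ] y-yaw -88.8 F [ 3.6 33.4 -4.7] op 0.0315
[-0.031, -0.031, 0.176, -0.0, -0.003, -0.001]  rows: 0.6
```

I went in 6 mm too far to the right and touched the divider; back off, shift, re-enter.

{"name": "arm_command", "arguments": {"increments": [[0,0,-0.1,0,0,0],[0,0,-0.2,0,0,0],[0,-0.02,-0.2,0,0,0],[-0.02,-0.035,-0.2,0,-0.003,0],[-0.031,-0.035,-0.2,0,-0.003,-0.001]]}}

```text
t: 33.92
tool_pos: [0.4148, 0.1102, 0.2514]
orientation: [-2.929, -0.034, -1.124]
force: [0.3, -0.1, -0.4]
opening: 0.0321
gripper_force: 0.0
```

Run:
```python
from h import *
P,M,G=pick(1,-.044)
plan(G); print(G[:3])
snap('wrist','wr12'); im=np.load('pics/wr12.npz')['image']
for s in(1,):
  for y in np.arange(-64,65,4):
    a,b=px('wr12',bwp(s,.014,.036,.88,y/1e3)[:3]).round().astype(int); print(y,int(im[b,a,0]),end='; ')
```

```text
t 33.925 g [0.5265 0.1122 0.1273] y-yaw -88.7 F [ 0.3 -0.1 -0.4] op 0.0321
[0.02, -0.006, 0.369, 0.001, 0.002, 0.0]  rows: 1.2
(np.float64(0.5796981456269337), np.float64(0.11514593614811688), np.float64(0.07590487863054296))
-64 232; -60 232; -56 159; -52 193; -48 195; -44 196; -40 194; -36 189; -32 235; -28 233; -24 230; -20 232; -16 232; -12 106; -8 111; -4 195; 0 194; 4 194; 8 194; 12 194; 16 231; 20 231; 24 231; 28 197; 32 82; 36 83; 40 162; 44 194; 48 195; 52 193; 56 195; 60 188; 64 230;
```

{"name": "arm_command", "arguments": {"increments": [[0.005,-0.003,0.09,0,0,0],[0.01,-0.006,0.18,0,0,0],[0.02,-0.006,0.26,0.001,0.002,0],[0.02,-0.006,0.32,0.001,0.002,0],[0.02,-0.006,0.369,0.001,0.002,0]]}}

```text
t: 34.6
tool_pos: [0.4673, 0.1125, 0.1987]
orientation: [-2.923, -0.037, -1.131]
force: [0.2, -0.3, -0.1]
opening: 0.0321
gripper_force: 0.0
```

{"name": "arm_command", "arguments": {"increments": [[0,0,0,0,0,0],[0,0,0,0,0,0],[0,0,0,0,0,0],[0,0,0,0,0,0],[0,0,0,0,0,0]], "fingers": 1}}

```text
t: 35.22
tool_pos: [0.4671, 0.1128, 0.2003]
orientation: [-2.921, -0.037, -1.135]
force: [-0.7, 0.9, -0.7]
opening: 0.0216
gripper_force: 30.0
```

{"name": "arm_command", "arguments": {"increments": [[0,0,-0.06,0,0,0],[0,0,-0.12,0,0,0],[0,0,-0.17,0,0,0],[0,0,-0.17,0,0,0],[0,0,-0.17,0,0,0]]}}

```text
t: 35.85
tool_pos: [0.4443, 0.1122, 0.2251]
orientation: [-2.921, -0.037, -1.134]
force: [0.6, 0.3, -0.5]
opening: 0.0219
gripper_force: 30.0
```

Run:
```python
from h import *
P,M,G=pick(1,-.044)
plan(P,(.48,-.02,.27,-90,18,0),(.45,-.19,.26,-92,5,0),tw(.034,0,.22),tw(.034,0,.087))
```

```text
t 35.85 g [0.557  0.1149 0.1019] y-yaw -88.6 F [ 0.6  0.3 -0.5] op 0.0219
[0.262, -0.004, -0.272, 0.0, -0.069, 0.0]  rows: 1.2
[0.23, 0.663, -0.608, -0.003, -0.067, 0.007]  rows: 3.0
[0.03, 0.847, 0.023, -0.002, -0.072, 0.011]  rows: 2.7
[0.032, 0.71, 0.2, -0.0, -0.028, 0.01]  rows: 2.4
[0.0, 0.0, 0.665, 0.0, 0.0, 0.0]  rows: 2.1
```

{"name": "arm_command", "arguments": {"increments": [[0.07,0,-0.1,0,-0.02,0],[0.16,-0.002,-0.19,0,-0.045,0],[0.262,-0.004,-0.272,0,-0.069,0],[0.262,-0.004,-0.272,0,-0.069,0],[0.262,-0.004,-0.272,0,-0.069,0]]}}

```text
t: 36.48
tool_pos: [0.4458, 0.113, 0.2989]
orientation: [-3.03, -0.037, -0.811]
force: [-0.5, -0.4, -1.6]
opening: 0.0218
gripper_force: 30.0
```

{"name": "arm_command", "arguments": {"increments": [[0.05,0.15,-0.2,0,-0.015,0],[0.1,0.32,-0.4,-0.001,-0.03,0.003],[0.17,0.5,-0.5,-0.002,-0.05,0.005],[0.23,0.663,-0.608,-0.003,-0.067,0.007],[0.23,0.663,-0.608,-0.003,-0.067,0.007]]}}

```text
t: 37.1
tool_pos: [0.4289, -0.0216, 0.4292]
orientation: [3.1, -0.005, 0.492]
force: [0.5, 0.1, -0.6]
opening: 0.0217
gripper_force: 30.0
```

{"name": "arm_command", "arguments": {"increments": [[0.01,0.22,0.01,0,-0.02,0.003],[0.015,0.45,0.015,-0.001,-0.04,0.006],[0.02,0.65,0.02,-0.002,-0.06,0.009],[0.03,0.847,0.023,-0.002,-0.072,0.011],[0.03,0.847,0.023,-0.002,-0.072,0.011]]}}

```text
t: 37.72
tool_pos: [0.4356, -0.1901, 0.4235]
orientation: [3.138, -0.058, 0.131]
force: [-1.0, 0.5, -0.5]
opening: 0.0218
gripper_force: 30.0
```

{"name": "arm_command", "arguments": {"increments": [[0.01,0.2,0.05,0,-0.01,0.003],[0.02,0.4,0.12,0,-0.02,0.007],[0.03,0.56,0.2,0,-0.028,0.01],[0.03,0.56,0.2,0,-0.028,0.01],[0.03,0.56,0.2,0,-0.028,0.01]]}}

```text
t: 38.35
tool_pos: [0.4415, -0.2998, 0.3865]
orientation: [-3.138, 0.102, 0.002]
force: [0.5, 0.4, -0.9]
opening: 0.0215
gripper_force: 30.0
```

Run:
```python
from h import *
plan(tw(.034,.03,.087))
```

```text
t 38.35 g [ 0.4414 -0.2994  0.2195] y-yaw -93.7 F [ 0.5  0.4 -0.9] op 0.0215
[0.006, 0.011, 0.663, -0.001, 0.0, 0.001]  rows: 2.1
```

{"name": "arm_command", "arguments": {"increments": [[0.003,0.005,0.2,0,0,0],[0.006,0.011,0.4,0,0,0],[0.006,0.011,0.55,0,0,0],[0.006,0.011,0.64,0,0,0],[0.006,0.011,0.668,0,0,0]]}}

```text
t: 38.98
tool_pos: [0.4423, -0.3026, 0.2534]
orientation: [-3.138, 0.102, 0.002]
force: [-0.2, -0.8, -0.5]
opening: 0.0217
gripper_force: 30.0
```

{"name": "arm_command", "arguments": {"increments": [[0,0,0,0,0,0],[0,0,0,0,0,0],[0,0,0,0,0,0],[0,0,0,0,0,0],[0,0,0,0,0,0]], "fingers": 0.36}}

```text
t: 39.6
tool_pos: [0.4423, -0.3036, 0.254]
orientation: [-3.139, 0.103, 0.001]
force: [0.6, -0.0, -0.4]
opening: 0.03
gripper_force: 0.0
```

Run:
```python
from h import *
P,M,G=pick(1,.003)
plan(tw(.034,.03,.22),(.45,-.19,.26,-92,5,0),(.48,-.02,.27,-90,18,0),P,M,G)
```

```text
t 39.6 g [ 0.4422 -0.3035  0.087 ] y-yaw -93.8 F [ 0.6 -0.  -0.4] op 0.03
[-0.0, -0.01, -0.665, -0.0, 0.0, 0.0]  rows: 2.1
[-0.072, -0.558, -0.197, 0.0, 0.028, -0.01]  rows: 1.9
[-0.064, -0.846, -0.018, 0.002, 0.072, -0.011]  rows: 2.7
[-0.119, -0.901, 0.636, 0.003, 0.067, -0.007]  rows: 3.5
[-0.197, 0.003, 0.335, 0.0, 0.069, 0.0]  rows: 1.2
[-0.0, 0.003, 0.16, 0.0, 0.0, 0.0]  rows: 0.5
```

{"name": "arm_command", "arguments": {"increments": [[0,0,-0.1,0,0,0],[0,0,-0.3,0,0,0],[0,-0.005,-0.5,0,0,0],[0,-0.01,-0.665,0,0,0],[0,-0.01,-0.665,0,0,0]]}}

```text
t: 40.22
tool_pos: [0.4432, -0.3023, 0.3904]
orientation: [3.137, -0.103, 0.006]
force: [-0.4, -0.4, -0.2]
opening: 0.0298
gripper_force: 0.0
```

{"name": "arm_command", "arguments": {"increments": [[-0.02,-0.2,-0.07,0,0.01,-0.003],[-0.05,-0.4,-0.14,0,0.02,-0.007],[-0.072,-0.558,-0.197,0,0.028,-0.01],[-0.072,-0.558,-0.197,0,0.028,-0.01],[-0.072,-0.558,-0.197,0,0.028,-0.01]]}}

```text
t: 40.85
tool_pos: [0.4353, -0.1898, 0.4252]
orientation: [3.137, -0.054, 0.134]
force: [0.5, -0.3, -0.5]
opening: 0.0297
gripper_force: 0.0
```

{"name": "arm_command", "arguments": {"increments": [[-0.015,-0.22,-0.005,0,0.02,-0.003],[-0.03,-0.45,-0.01,0.001,0.04,-0.006],[-0.05,-0.65,-0.015,0.002,0.06,-0.009],[-0.064,-0.846,-0.018,0.002,0.072,-0.011],[-0.064,-0.846,-0.018,0.002,0.072,-0.011]]}}

```text
t: 41.48
tool_pos: [0.4281, -0.0188, 0.4279]
orientation: [3.103, 0.005, 0.489]
force: [0.1, -0.6, -0.1]
opening: 0.0297
gripper_force: 0.0
```

{"name": "arm_command", "arguments": {"increments": [[-0.03,-0.25,0.1,0,0.015,0],[-0.06,-0.5,0.25,0.001,0.03,-0.003],[-0.09,-0.72,0.42,0.002,0.05,-0.005],[-0.119,-0.901,0.6,0.003,0.067,-0.007],[-0.119,-0.901,0.636,0.003,0.067,-0.007]]}}

```text
t: 42.1
tool_pos: [0.4436, 0.1605, 0.2958]
orientation: [-3.034, -0.042, -0.802]
force: [-0.2, -0.5, 0.6]
opening: 0.0296
gripper_force: 0.0
```

Run:
```python
from h import *
P,M,G=pick(1,.003)
plan(M,G)
snap('wrist','wr13'); im=np.load('pics/wr13.npz')['image']
for y in np.arange(-64,65,3):
    a,b=px('wr13',bwp(1,.014,.036,.88,y/1e3)[:3]).round().astype(int); print(y,int(im[b,a,0]),end='; ')
```

```text
t 42.1 g [0.5261 0.1621 0.1506] y-yaw -88.5 F [-0.2 -0.5  0.6] op 0.0296
[-0.177, 0.004, 0.319, 0.001, 0.071, 0.001]  rows: 1.2
[-0.0, 0.003, 0.16, 0.0, 0.0, 0.0]  rows: 0.5
-64 214; -61 215; -58 215; -55 215; -52 215; -49 214; -46 214; -43 214; -40 214; -37 213; -34 214; -31 214; -28 214; -25 214; -22 214; -19 212; -16 213; -13 214; -10 213; -7 150; -4 133; -1 132; 2 134; 5 133; 8 134; 11 133; 14 131; 17 213; 20 213; 23 215; 26 214; 29 215; 32 215; 35 215; 38 77; 41 161; 44 174; 47 172; 50 173; 53 173; 56 174; 59 174; 62 205;
```

{"name": "arm_command", "arguments": {"increments": [[-0.06,0,0.1,0,0.023,0],[-0.12,0,0.2,0,0.046,0],[-0.177,0.001,0.319,0.001,0.071,0.001],[-0.177,0.001,0.319,0.001,0.071,0.001],[-0.177,0.001,0.319,0.001,0.071,0.001]]}}

```text
t: 42.78
tool_pos: [0.4471, 0.159, 0.229]
orientation: [-2.915, -0.03, -1.142]
force: [0.8, -0.5, 1.0]
opening: 0.03
gripper_force: 0.0
```

Run:
```python
from h import *
P,M,G=pick(1,.0035)
plan(G)
```

```text
t 42.775 g [0.5605 0.1618 0.1064] y-yaw -88.8 F [ 0.8 -0.5  1. ] op 0.03
[-0.032, -0.002, 0.173, -0.0, -0.002, -0.001]  rows: 0.6
```

{"name": "arm_command", "arguments": {"increments": [[-0.015,-0.001,0.02,0,-0.001,0],[-0.032,-0.002,0.05,0,-0.002,0],[-0.032,-0.002,0.1,0,-0.002,-0.001],[-0.032,-0.002,0.14,0,-0.002,-0.001],[-0.032,-0.002,0.173,0,-0.002,-0.001]]}}

```text
t: 43.4
tool_pos: [0.465, 0.1609, 0.1972]
orientation: [-2.919, -0.038, -1.133]
force: [0.0, -0.0, 0.2]
opening: 0.0296
gripper_force: 0.3
```

{"name": "arm_command", "arguments": {"increments": [[0,0,0,0,0,0],[0,0,0,0,0,0],[0,0,0,0,0,0],[0,0,0,0,0,0],[0,0,0,0,0,0]], "fingers": 1}}

```text
t: 44.02
tool_pos: [0.4646, 0.1609, 0.1977]
orientation: [-2.919, -0.038, -1.133]
force: [0.3, -0.7, -0.2]
opening: 0.022
gripper_force: 30.0
```

{"name": "arm_command", "arguments": {"increments": [[0,0,-0.06,0,0,0],[0,0,-0.12,0,0,0],[0,0,-0.17,0,0,0],[0,0,-0.17,0,0,0],[0,0,-0.17,0,0,0]]}}

```text
t: 44.65
tool_pos: [0.4418, 0.1602, 0.2226]
orientation: [-2.919, -0.038, -1.133]
force: [-0.0, 0.2, -0.6]
opening: 0.0216
gripper_force: 30.0
```

Run:
```python
from h import *
P,M,G=pick(1,.0035)
plan(P,(.48,-.01,.27,-90,18,0),(.42,-.19,.26,-92,0,0),tw(-.034,-.05,.22),tw(-.034,-.05,.087))
```

```text
t 44.65 g [0.5545 0.1633 0.0994] y-yaw -88.5 F [-0.   0.2 -0.6] op 0.0216
[0.275, -0.002, -0.277, -0.001, -0.069, 0.0]  rows: 1.2
[0.231, 0.851, -0.607, -0.003, -0.067, 0.007]  rows: 3.4
[-0.043, 0.9, -0.004, -0.002, -0.1, 0.011]  rows: 2.9
[-0.221, 0.944, 0.2, 0.0, 0.0, 0.01]  rows: 3.2
[0.0, 0.0, 0.665, 0.0, 0.0, 0.0]  rows: 2.1
```

{"name": "arm_command", "arguments": {"increments": [[0.07,0,-0.1,0,-0.02,0],[0.16,-0.002,-0.19,0,-0.045,0],[0.275,-0.002,-0.277,0,-0.069,0],[0.275,-0.002,-0.277,0,-0.069,0],[0.275,-0.002,-0.277,0,-0.069,0]]}}

```text
t: 45.28
tool_pos: [0.4446, 0.1604, 0.2989]
orientation: [-3.028, -0.039, -0.811]
force: [0.0, -1.3, 0.0]
opening: 0.0223
gripper_force: 30.0
```

{"name": "arm_command", "arguments": {"increments": [[0.05,0.18,-0.2,0,-0.015,0],[0.1,0.4,-0.4,-0.001,-0.03,0.003],[0.17,0.62,-0.5,-0.002,-0.05,0.005],[0.231,0.851,-0.607,-0.003,-0.067,0.007],[0.231,0.851,-0.607,-0.003,-0.067,0.007]]}}

```text
t: 45.9
tool_pos: [0.4291, -0.013, 0.4288]
orientation: [3.102, -0.006, 0.491]
force: [0.5, -0.3, -1.3]
opening: 0.0221
gripper_force: 30.0
```

{"name": "arm_command", "arguments": {"increments": [[-0.01,0.22,0,0,-0.025,0.003],[-0.02,0.45,0,-0.001,-0.05,0.006],[-0.03,0.68,0,-0.002,-0.075,0.009],[-0.043,0.9,-0.004,-0.002,-0.1,0.011],[-0.043,0.9,-0.004,-0.002,-0.1,0.011]]}}

```text
t: 46.52
tool_pos: [0.4206, -0.1913, 0.4232]
orientation: [-3.14, 0.056, 0.009]
force: [0.0, 0.6, -0.1]
opening: 0.0217
gripper_force: 30.0
```

{"name": "arm_command", "arguments": {"increments": [[-0.05,0.22,0.05,0,0,0.003],[-0.1,0.45,0.1,0,0,0.006],[-0.16,0.7,0.15,0,0,0.008],[-0.221,0.944,0.2,0,0,0.01],[-0.221,0.944,0.2,0,0,0.01]]}}

```text
t: 47.15
tool_pos: [0.3697, -0.3779, 0.3833]
orientation: [-3.138, 0.105, 0.005]
force: [-0.3, 1.1, -0.6]
opening: 0.0216
gripper_force: 30.0
```

Run:
```python
from h import *
plan(tw(-.034,-.05,.087))
```

```text
t 47.15 g [ 0.3692 -0.3775  0.2163] y-yaw -93.8 F [-0.3  1.1 -0.6] op 0.0216
[-0.0, -0.003, 0.647, -0.001, 0.001, -0.0]  rows: 2.1
```

{"name": "arm_command", "arguments": {"increments": [[0,0,0.2,0,0,0],[0,-0.003,0.4,0,0,0],[0,-0.003,0.55,0,0,0],[0,-0.003,0.63,0,0,0],[0,-0.003,0.652,0,0,0]]}}

```text
t: 47.78
tool_pos: [0.3707, -0.3754, 0.2551]
orientation: [-3.138, 0.099, 0.003]
force: [-0.2, 1.4, -0.2]
opening: 0.0217
gripper_force: 30.0
```

{"name": "arm_command", "arguments": {"increments": [[0,0,0,0,0,0],[0,0,0,0,0,0],[0,0,0,0,0,0],[0,0,0,0,0,0],[0,0,0,0,0,0]], "fingers": 0.36}}

```text
t: 48.4
tool_pos: [0.3703, -0.3769, 0.2564]
orientation: [-3.14, 0.101, 0.001]
force: [-0.6, 0.0, 1.6]
opening: 0.0296
gripper_force: 0.0
```

Run:
```python
from h import *
P,M,G=pick(1,.0485)
plan(tw(-.034,-.05,.22),(.42,-.19,.26,-92,0,0),(.48,-.0,.27,-90,18,0),P,M,G)
```

```text
t 48.4 g [ 0.3702 -0.3768  0.0894] y-yaw -93.7 F [-0.6  0.   1.6] op 0.0296
[-0.006, 0.001, -0.653, -0.0, 0.0, 0.001]  rows: 2.1
[0.191, -0.95, -0.2, 0.0, 0.0, -0.01]  rows: 3.2
[0.009, -0.951, -0.009, 0.002, 0.1, -0.011]  rows: 3.0
[-0.124, -1.028, 0.634, 0.003, 0.067, -0.007]  rows: 3.9
[-0.197, 0.003, 0.335, 0.0, 0.069, 0.0]  rows: 1.2
[-0.0, 0.003, 0.16, 0.0, 0.0, 0.0]  rows: 0.5
```

{"name": "arm_command", "arguments": {"increments": [[0,0,-0.1,0,0,0],[0,0,-0.3,0,0,0],[0,0,-0.5,0,0,0],[-0.006,0,-0.653,0,0,0],[-0.006,0,-0.653,0,0,0]]}}

```text
t: 49.02
tool_pos: [0.3697, -0.3774, 0.39]
orientation: [3.136, -0.101, 0.004]
force: [-0.5, 0.4, -0.5]
opening: 0.0298
gripper_force: 0.0
```

{"name": "arm_command", "arguments": {"increments": [[0.05,-0.24,-0.05,0,0,-0.003],[0.1,-0.48,-0.1,0,0,-0.006],[0.15,-0.72,-0.15,0,0,-0.008],[0.191,-0.95,-0.2,0,0,-0.01],[0.191,-0.95,-0.2,0,0,-0.01]]}}

```text
t: 49.65
tool_pos: [0.4201, -0.1872, 0.4263]
orientation: [-3.14, 0.045, 0.001]
force: [-0.1, -0.2, 0.2]
opening: 0.0295
gripper_force: 0.0
```

{"name": "arm_command", "arguments": {"increments": [[0.002,-0.24,0,0,0.025,-0.003],[0.004,-0.48,0,0.001,0.05,-0.006],[0.007,-0.72,-0.005,0.002,0.075,-0.009],[0.009,-0.951,-0.009,0.002,0.1,-0.011],[0.009,-0.951,-0.009,0.002,0.1,-0.011]]}}

```text
t: 50.28
tool_pos: [0.4272, 0.0021, 0.4275]
orientation: [-3.101, -0.009, -0.489]
force: [0.2, -0.0, -0.4]
opening: 0.0296
gripper_force: 0.0
```

{"name": "arm_command", "arguments": {"increments": [[-0.03,-0.25,0.1,0,0.015,0],[-0.06,-0.5,0.25,0.001,0.03,-0.003],[-0.09,-0.75,0.42,0.002,0.05,-0.005],[-0.12,-0.98,0.58,0.003,0.067,-0.007],[-0.124,-1.0,0.61,0.003,0.067,-0.007]]}}

```text
t: 50.9
tool_pos: [0.4399, 0.2011, 0.3007]
orientation: [-3.032, -0.045, -0.802]
force: [0.4, -0.4, -0.5]
opening: 0.0297
gripper_force: 0.0
```

Run:
```python
from h import *
P,M,G=pick(1,.0485)
plan(M,G)
snap('wrist','wr14'); im=np.load('pics/wr14.npz')['image']
for y in np.arange(30,91,2):
    a,b=px('wr14',bwp(1,.014,.036,.88,y/1e3)[:3]).round().astype(int); print(y,int(im[b,a,0]),end='; ')
```

```text
t 50.9 g [0.5224 0.2031 0.1555] y-yaw -88.3 F [ 0.4 -0.4 -0.5] op 0.0297
[-0.177, -0.019, 0.347, -0.0, 0.071, 0.002]  rows: 1.2
[-0.0, 0.003, 0.16, 0.0, 0.0, 0.0]  rows: 0.5
30 211; 32 212; 34 212; 36 211; 38 212; 40 148; 42 130; 44 130; 46 130; 48 131; 50 131; 52 132; 54 131; 56 132; 58 131; 60 129; 62 200; 64 215; 66 213; 68 213; 70 214; 72 214; 74 214; 76 214; 78 213; 80 213; 82 213; 84 191; 86 152; 88 81; 90 108;
```

{"name": "arm_command", "arguments": {"increments": [[-0.06,-0.008,0.1,0,0.023,0],[-0.12,-0.016,0.2,0,0.046,0],[-0.177,-0.024,0.347,0,0.071,0.002],[-0.177,-0.024,0.347,0,0.071,0.002],[-0.177,-0.024,0.347,0,0.071,0.002]]}}

```text
t: 51.58
tool_pos: [0.446, 0.2046, 0.2289]
orientation: [-2.915, -0.025, -1.141]
force: [0.6, 0.5, -0.1]
opening: 0.0299
gripper_force: 0.0
```

Run:
```python
from h import *
P,M,G=pick(1,.0495)
plan(G)
```

```text
t 51.575 g [0.5594 0.2072 0.1063] y-yaw -88.9 F [ 0.6  0.5 -0.1] op 0.0299
[-0.032, -0.004, 0.173, 0.0, -0.002, -0.002]  rows: 0.6
```

{"name": "arm_command", "arguments": {"increments": [[-0.015,-0.002,0.02,0,-0.001,0],[-0.032,-0.004,0.05,0,-0.002,0],[-0.032,-0.004,0.1,0,-0.002,-0.002],[-0.032,-0.004,0.14,0,-0.002,-0.002],[-0.032,-0.004,0.173,0,-0.002,-0.002]]}}

```text
t: 52.2
tool_pos: [0.4641, 0.207, 0.1972]
orientation: [-2.92, -0.038, -1.133]
force: [0.1, -0.2, 2.6]
opening: 0.0297
gripper_force: 0.9
```

{"name": "arm_command", "arguments": {"increments": [[0,0,0,0,0,0],[0,0,0,0,0,0],[0,0,0,0,0,0],[0,0,0,0,0,0],[0,0,0,0,0,0]], "fingers": 1}}

```text
t: 52.82
tool_pos: [0.4637, 0.2069, 0.1978]
orientation: [-2.919, -0.037, -1.133]
force: [-0.0, 0.1, -1.9]
opening: 0.0216
gripper_force: 30.0
```

{"name": "arm_command", "arguments": {"increments": [[0,0,-0.06,0,0,0],[0,0,-0.12,0,0,0],[0,0,-0.17,0,0,0],[0,0,-0.17,0,0,0],[0,0,-0.17,0,0,0]]}}

```text
t: 53.45
tool_pos: [0.4409, 0.2064, 0.2228]
orientation: [-2.919, -0.038, -1.134]
force: [0.8, 0.4, -0.2]
opening: 0.0217
gripper_force: 30.0
```

Run:
```python
from h import *
P,M,G=pick(1,.0495)
plan(P,(.48,.04,.27,-90,18,0),(.43,-.13,.26,-92,0,0),tw(-.034,.03,.22),tw(-.034,.03,.087))
```

```text
t 53.45 g [0.5535 0.2093 0.0996] y-yaw -88.5 F [ 0.8  0.4 -0.2] op 0.0217
[0.274, -0.001, -0.276, -0.001, -0.069, 0.0]  rows: 1.2
[0.236, 0.831, -0.604, -0.003, -0.067, 0.007]  rows: 3.4
[0.005, 0.85, 0.011, -0.002, -0.1, 0.011]  rows: 2.7
[-0.248, 0.846, 0.2, 0.0, 0.0, 0.01]  rows: 2.9
[0.0, 0.0, 0.665, 0.0, 0.0, 0.0]  rows: 2.1
```

{"name": "arm_command", "arguments": {"increments": [[0.07,0,-0.1,0,-0.02,0],[0.16,-0.001,-0.19,0,-0.045,0],[0.274,-0.001,-0.276,0,-0.069,0],[0.274,-0.001,-0.276,0,-0.069,0],[0.274,-0.001,-0.276,0,-0.069,0]]}}

```text
t: 54.08
tool_pos: [0.4437, 0.2063, 0.2989]
orientation: [-3.029, -0.038, -0.811]
force: [1.1, -0.3, -0.5]
opening: 0.0218
gripper_force: 30.0
```

{"name": "arm_command", "arguments": {"increments": [[0.05,0.18,-0.2,0,-0.015,0],[0.1,0.4,-0.4,-0.001,-0.03,0.003],[0.17,0.62,-0.5,-0.002,-0.05,0.005],[0.236,0.831,-0.604,-0.003,-0.067,0.007],[0.236,0.831,-0.604,-0.003,-0.067,0.007]]}}

```text
t: 54.7
tool_pos: [0.4293, 0.0373, 0.4288]
orientation: [3.101, -0.006, 0.492]
force: [-0.1, -0.2, -0.0]
opening: 0.0221
gripper_force: 30.0
```

{"name": "arm_command", "arguments": {"increments": [[0,0.22,0,0,-0.025,0.003],[0,0.45,0,-0.001,-0.05,0.006],[0.003,0.65,0.005,-0.002,-0.075,0.009],[0.005,0.85,0.011,-0.002,-0.1,0.011],[0.005,0.85,0.011,-0.002,-0.1,0.011]]}}

```text
t: 55.32
tool_pos: [0.4307, -0.1312, 0.4234]
orientation: [-3.141, 0.057, 0.01]
force: [-0.2, 0.6, -0.5]
opening: 0.022
gripper_force: 30.0
```

{"name": "arm_command", "arguments": {"increments": [[-0.06,0.22,0.05,0,0,0.003],[-0.12,0.45,0.1,0,0,0.006],[-0.18,0.65,0.15,0,0,0.008],[-0.248,0.846,0.2,0,0,0.01],[-0.248,0.846,0.2,0,0,0.01]]}}

```text
t: 55.95
tool_pos: [0.3748, -0.2977, 0.384]
orientation: [-3.139, 0.105, 0.005]
force: [0.1, -0.2, 0.7]
opening: 0.0217
gripper_force: 30.0
```

Run:
```python
from h import *
plan(tw(-.034,.03,.087))
```

```text
t 55.95 g [ 0.3743 -0.2974  0.217 ] y-yaw -93.8 F [ 0.1 -0.2  0.7] op 0.0217
[0.001, -0.001, 0.65, -0.0, 0.001, -0.0]  rows: 2.1
```

{"name": "arm_command", "arguments": {"increments": [[0,0,0.2,0,0,0],[0,0,0.4,0,0,0],[0,0,0.55,0,0,0],[0,0,0.63,0,0,0],[0,0,0.655,0,0,0]]}}

```text
t: 56.58
tool_pos: [0.3757, -0.2963, 0.2549]
orientation: [-3.139, 0.099, 0.003]
force: [-0.1, 0.9, -0.1]
opening: 0.0217
gripper_force: 30.0
```

{"name": "arm_command", "arguments": {"increments": [[0,0,0,0,0,0],[0,0,0,0,0,0],[0,0,0,0,0,0],[0,0,0,0,0,0],[0,0,0,0,0,0]], "fingers": 0.31}}

```text
t: 57.2
tool_pos: [0.3754, -0.2977, 0.256]
orientation: [3.14, -0.101, -0.001]
force: [-0.1, 0.3, -0.1]
opening: 0.0322
gripper_force: 0.0
```

{"name": "arm_command", "arguments": {"increments": [[0,0,-0.1,0,0,0],[0,0,-0.3,0,0,0],[0,0,-0.5,0,0,0],[0,0,-0.66,0,0,0],[0,0,-0.8,0,0,0]]}}

```text
t: 57.82
tool_pos: [0.3755, -0.2976, 0.4173]
orientation: [3.139, -0.101, -0.0]
force: [-0.3, 0.0, 0.0]
opening: 0.032
gripper_force: 0.0
```

```bash
cat >> h.py <<'E'
def push(side,yoff,th,off=0,up=0):
    """closed fingers against the panel's top outer edge at bin tilt th; off: clearance ahead of it"""
    t=.28*max(th,0); c,s=np.cos(th),np.sin(th)
    x,z=-.004*c-.088*s,.046-.004*s+.088*c
    x-=.0075*np.cos(t)+.009*np.sin(t)+off; z+=-.0075*np.sin(t)+.009*np.cos(t)+up
    w=RO+RW.apply([x,.09*side+yoff,z]); return (*w,AY,np.rad2deg(t),0)
E
python3 - <<'E'
from h import *
A=push(1,-.06,.88,.02,.08); B=push(1,-.06,.88,.02,0)
plan((.43,-.13,.28,-91,0,0),A,B)
print('push')
f=lambda t:push(1,-.06,t)
rows(B,push(1,-.06,.88,.008),push(1,-.06,.88,0),f(.82),f(.75),f(.68)); print()
rows(f(.68),f(.61),f(.54),f(.47),f(.4),f(.33)); print()
rows(f(.33),f(.26),f(.19),f(.12),f(.05),f(0)); print()
E
```

```text
t 57.825 g [ 0.3755 -0.2977  0.2503] y-yaw -93.7 F [-0.3  0.   0. ] op 0.032
[0.218, -0.854, -0.149, 0.0, 0.0, -0.015]  rows: 2.9
[0.099, -1.132, 0.496, 0.002, 0.078, -0.013]  rows: 4.0
[-0.098, -0.0, 0.388, 0.0, 0.0, 0.0]  rows: 1.3
push
[0.058, 0.0, 0.015, 0.0, 0.0, 0.0]
[0.097, -0.0, 0.024, 0.0, 0.0, 0.0]
[0.133, -0.0, 0.008, 0.0, -0.005, -0.0]
[0.176, -0.0, -0.009, -0.0, -0.012, -0.0]
[0.22, -0.0, -0.024, 0.0, -0.018, 0.0]

[0.044, -0.0, -0.015, -0.0, -0.006, -0.0]
[0.09, -0.0, -0.028, 0.0, -0.012, -0.0]
[0.136, -0.0, -0.039, -0.0, -0.019, 0.0]
[0.182, 0.0, -0.048, -0.0, -0.025, 0.0]
[0.23, -0.0, -0.053, 0.0, -0.031, 0.0]

[0.047, 0.0, -0.008, -0.0, -0.006, -0.0]
[0.095, 0.0, -0.014, -0.0, -0.012, 0.0]
[0.143, 0.0, -0.017, 0.0, -0.019, -0.0]
[0.191, 0.0, -0.018, -0.0, -0.025, 0.0]
[0.225, -0.0, -0.017, -0.0, -0.029, 0.0]
```

{"name": "arm_command", "arguments": {"increments": [[0.05,-0.22,-0.04,0,0,-0.004],[0.1,-0.45,-0.08,0,0,-0.008],[0.16,-0.65,-0.12,0,0,-0.012],[0.218,-0.854,-0.149,0,0,-0.015],[0.218,-0.854,-0.149,0,0,-0.015]], "fingers": 1}}

```text
t: 58.45
tool_pos: [0.4307, -0.1279, 0.4462]
orientation: [-3.141, 0.021, -0.001]
force: [0.4, -0.5, 0.1]
opening: 0.0004
gripper_force: 0.0
```

{"name": "arm_command", "arguments": {"increments": [[0.02,-0.25,0.08,0,0.02,-0.003],[0.04,-0.5,0.18,0,0.04,-0.006],[0.06,-0.75,0.3,0.001,0.06,-0.009],[0.09,-0.98,0.42,0.002,0.078,-0.013],[0.095,-1.0,0.44,0.002,0.078,-0.013]]}}

```text
t: 59.08
tool_pos: [0.4516, 0.0712, 0.3552]
orientation: [-3.114, -0.042, -0.378]
force: [-0.4, -0.4, 0.3]
opening: 0.0004
gripper_force: 0.0
```

Run:
```python
from h import *
plan(push(1,-.06,.88,.02,0))
```

```text
t 59.075 g [0.4914 0.0725 0.1931] y-yaw -88.4 F [-0.4 -0.4  0.3] op 0.0004
[-0.091, -0.124, 0.428, -0.001, 0.002, 0.001]  rows: 1.5
```

{"name": "arm_command", "arguments": {"increments": [[-0.045,-0.06,0.12,0,0,0],[-0.091,-0.124,0.24,0,0.002,0],[-0.091,-0.124,0.34,0,0.002,0],[-0.091,-0.124,0.428,-0.001,0.002,0.001],[-0.091,-0.124,0.428,-0.001,0.002,0.001]]}}

```text
t: 59.7
tool_pos: [0.4547, 0.0933, 0.269]
orientation: [-3.117, -0.029, -0.387]
force: [0.1, -0.0, 0.4]
opening: 0.0005
gripper_force: 0.0
```

{"name": "arm_command", "arguments": {"increments": [[0.058,0,0.015,0,0,0],[0.097,0,0.024,0,0,0],[0.133,0,0.008,0,-0.005,0],[0.176,0,-0.009,0,-0.012,0],[0.22,0,-0.024,0,-0.018,0]]}}

```text
t: 60.32
tool_pos: [0.4971, 0.0956, 0.2864]
orientation: [-3.126, -0.032, -0.303]
force: [-0.7, 0.0, 0.5]
opening: 0.0005
gripper_force: 0.3
```

Run:
```python
from h import *
plan(push(1,-.06,.68)); snap('top','top5'); snap('wrist','wr15')
for f in('top5','wr15'): print(blue(f,1,(.0,.08)),blue(f,-1,(-.08,.08)))
```

```text
t 60.325 g [0.5291 0.0961 0.1226] y-yaw -88.8 F [-0.7  0.   0.5] op 0.0005
[-0.012, -0.008, 0.014, 0.001, -0.001, -0.001]  rows: 0.1
[(7.4, 0.04), (7.1, 0.1), (7.1, 0.03), (7.1, 0.02)] [(87.3, 0.85), (85.8, 0.86), (85.1, 0.84), (81.8, 0.87)]
[(158.3, 0.56), (156.1, 0.55), (153.7, 0.54), (152.1, 0.53)] [(85.6, 0.8), (84.6, 0.81), (84.4, 0.82), (83.9, 0.83)]
```

The left bin follows (≈0.6). Continue.

{"name": "arm_command", "arguments": {"increments": [[0.044,0,-0.008,0,-0.006,0],[0.09,0,-0.02,0,-0.012,0],[0.136,0,-0.03,0,-0.019,0],[0.182,0,-0.04,0,-0.025,0],[0.23,0,-0.045,0,-0.031,0]]}}

```text
t: 61.05
tool_pos: [0.5405, 0.0964, 0.3037]
orientation: [3.138, 0.032, 0.15]
force: [-0.7, 0.2, 0.4]
opening: 0.0004
gripper_force: 0.2
```

{"name": "arm_command", "arguments": {"increments": [[0.047,0,-0.008,0,-0.006,0],[0.095,0,-0.014,0,-0.012,0],[0.143,0,-0.017,0,-0.019,0],[0.18,0,-0.018,0,-0.025,0],[0.21,0,-0.017,0,-0.029,0]]}}

```text
t: 61.68
tool_pos: [0.5812, 0.0972, 0.3107]
orientation: [3.14, 0.032, 0.003]
force: [-16.5, -0.6, 13.0]
opening: 0.0006
gripper_force: 7.5
```

Run:
```python
from h import *
plan(push(1,-.06,0)); snap('wrist','wr16')
print(blue('wr16',1,(.0,.08)))
```

```text
t 61.675 g [0.5816 0.0971 0.1437] y-yaw -88.8 F [-16.5  -0.6  13. ] op 0.0006
[0.008, -0.01, 0.004, 0.0, -0.001, -0.001]  rows: 0.0
[(89.0, 0.0), (18.4, 0.01), (6.1, 0.35), (6.1, 0.34)]
```

Left bin is shut (0.0, 16 N against stop). Back off and go to the right bin.

Run:
```python
from h import *
p,r,s=pose()
g=p+r.apply([0,0,.167])
A=push(-1,.06,.88,.03,.07); B=push(-1,.06,.88,.02,0)
plan((g[0]-.06,g[1]-.01,g[2]+.03,AY,0,0),A,B)
```

```text
t 61.725 g [0.5814 0.0971 0.1437] y-yaw -88.8 F [-5.2 -0.7  4.8] op 0.0002
[-0.3, 0.045, -0.15, 0.0, -0.0, -0.001]  rows: 1.1
[-0.387, 0.247, 0.014, 0.0, 0.078, -0.0]  rows: 1.5
[-0.037, -0.0, 0.352, 0.0, 0.0, 0.0]  rows: 1.1
```

{"name": "arm_command", "arguments": {"increments": [[-0.1,0,0,0,0,0],[-0.2,0.02,-0.05,0,0,0],[-0.3,0.045,-0.15,0,0,-0.001],[-0.3,0.045,-0.15,0,0,-0.001],[-0.3,0.045,-0.15,0,0,-0.001]]}}

```text
t: 62.35
tool_pos: [0.5216, 0.0872, 0.3402]
orientation: [3.141, 0.036, 0.009]
force: [0.8, -0.2, -0.1]
opening: 0.0005
gripper_force: 0.0
```

{"name": "arm_command", "arguments": {"increments": [[-0.13,0.08,-0.02,0,0.025,0],[-0.26,0.16,-0.01,0,0.05,0],[-0.387,0.247,0.014,0,0.078,0],[-0.387,0.247,0.014,0,0.078,0],[-0.387,0.247,0.014,0,0.078,0]]}}

```text
t: 62.98
tool_pos: [0.4458, 0.036, 0.3377]
orientation: [-3.115, -0.036, -0.392]
force: [0.4, 0.3, 0.9]
opening: 0.0002
gripper_force: 0.0
```

Run:
```python
from h import *
snap('wrist','wr17'); print(blue('wr17',1,(-.08,.08)),blue('wr17',-1,(-.08,.08)))
B=push(-1,.06,.88,.02,0); plan(B)
f=lambda t:push(-1,.06,t)
rows(B,push(-1,.06,.88,.008),push(-1,.06,.88,0),f(.82),f(.75),f(.68)); print()
```

```text
[(97.9, 0.01), (81.5, 0.0), (71.6, 0.02), (40.7, 0.03)] [(162.1, 0.85), (161.8, 0.86), (153.1, 0.87), (152.2, 0.84)]
t 63.025 g [0.4875 0.037  0.1761] y-yaw -88.7 F [ 0.  -0.5 -0.1] op 0.0004
[-0.043, 0.001, 0.351, 0.0, -0.001, -0.0]  rows: 1.1
[0.058, 0.0, 0.015, 0.0, 0.0, 0.0]
[0.097, 0.0, 0.024, 0.0, 0.0, 0.0]
[0.133, -0.0, 0.008, 0.0, -0.005, -0.0]
[0.176, -0.0, -0.009, -0.0, -0.012, -0.0]
[0.22, 0.0, -0.024, 0.0, -0.018, 0.0]
```

{"name": "arm_command", "arguments": {"increments": [[-0.02,0,0.1,0,0,0],[-0.043,0,0.2,0,0,0],[-0.043,0,0.29,0,0,0],[-0.043,0,0.351,0,0,0],[-0.043,0,0.351,0,0,0]]}}

```text
t: 63.65
tool_pos: [0.4544, 0.0363, 0.2663]
orientation: [-3.115, -0.037, -0.388]
force: [-0.4, -0.2, -0.2]
opening: 0.0004
gripper_force: 0.0
```

{"name": "arm_command", "arguments": {"increments": [[0.058,0,0.015,0,0,0],[0.097,0,0.024,0,0,0],[0.133,0,0.008,0,-0.005,0],[0.176,0,-0.009,0,-0.012,0],[0.22,0,-0.024,0,-0.018,0]]}}

```text
t: 64.28
tool_pos: [0.4962, 0.037, 0.2835]
orientation: [-3.126, -0.036, -0.303]
force: [-0.5, -0.1, -0.5]
opening: 0.0001
gripper_force: 0.3
```

{"name": "arm_command", "arguments": {"increments": [[0.044,0,-0.008,0,-0.006,0],[0.09,0,-0.02,0,-0.012,0],[0.136,0,-0.03,0,-0.019,0],[0.182,0,-0.04,0,-0.025,0],[0.23,0,-0.045,0,-0.031,0]]}}

```text
t: 64.9
tool_pos: [0.5396, 0.038, 0.3007]
orientation: [-3.138, -0.036, -0.15]
force: [-1.0, 0.2, 1.6]
opening: 0.0005
gripper_force: 0.3
```

{"name": "arm_command", "arguments": {"increments": [[0.047,0,-0.008,0,-0.006,0],[0.095,0,-0.014,0,-0.012,0],[0.143,0,-0.017,0,-0.019,0],[0.18,0,-0.018,0,-0.025,0],[0.2,0,-0.017,0,-0.029,0]]}}

```text
t: 65.53
tool_pos: [0.5789, 0.039, 0.3077]
orientation: [3.14, 0.037, 0.007]
force: [-0.6, 0.4, -0.0]
opening: 0.0003
gripper_force: 0.0
```

Run:
```python
from h import *
snap('wrist','wr18'); print(blue('wr18',1,(-.08,.08)),blue('wr18',-1,(-.08,.0)))
plan(push(-1,.06,0))
```

```text
[(84.7, 0.0), (60.7, 0.01), (6.3, 0.53), (6.1, 0.61)] [(79.7, 0.02), (59.8, 0.03), (36.8, 0.01), (7.1, 0.0)]
t 65.575 g [0.5797 0.0388 0.1406] y-yaw -88.7 F [-0.   0.5  0.2] op 0.0004
[0.026, -0.001, -0.012, 0.0, -0.001, -0.0]  rows: 0.1
```

{"name": "arm_command", "arguments": {"increments": [[0.01,0,0,0,0,0],[0.017,0,0,0,0,0],[0.024,0,0,0,0,0],[0.028,0,0,0,0,0],[0.028,0,0,0,0,0]]}}

```text
t: 66.2
tool_pos: [0.5825, 0.0391, 0.3076]
orientation: [3.14, 0.037, 0.0]
force: [-12.9, -0.1, 7.5]
opening: 0.0005
gripper_force: 6.6
```

{"name": "arm_command", "arguments": {"increments": [[-0.05,0,0,0,0,0],[-0.15,0,0,0,0,0],[-0.3,0,-0.1,0,0,0],[-0.45,0,-0.25,0,0,0],[-0.5,0,-0.4,0,0,0]]}}

```text
t: 66.82
tool_pos: [0.4819, 0.0369, 0.3877]
orientation: [3.14, 0.037, 0.009]
force: [0.9, -0.8, 0.2]
opening: 0.0006
gripper_force: 0.0
```

Run:
```python
from h import *
snap('wrist','wr19'); print(blue('wr19',1,(-.08,.08)),blue('wr19',-1,(-.08,.08)))
snap('top','top9'); snap('scene','sc9')
im=cv2.imread('pics/top9.png'); a=cv2.resize(im[110:270,190:490],None,fx=2.66,fy=2.66,interpolation=cv2.INTER_CUBIC)
b=cv2.resize(cv2.imread('pics/sc9.png')[125:285,180:480],(a.shape[1]//2,a.shape[0]//2)); 
cv2.imwrite('pics/f.png',np.vstack([a[:380],cv2.resize(cv2.imread('pics/sc9.png')[180:262,330:630],(a.shape[1],218))]))
plan()
```

```text
[(85.1, 0.01), (77.7, 0.0), (46.5, 0.02), (11.1, 0.03)] [(66.9, 0.02), (51.4, 0.03), (49.0, 0.01), (41.9, 0.0)]
t 66.975 g [0.4855 0.0367 0.2222] y-yaw -88.7 F [ 0.7  0.6 -0.4] op 0.0003
```

View pics/f.png

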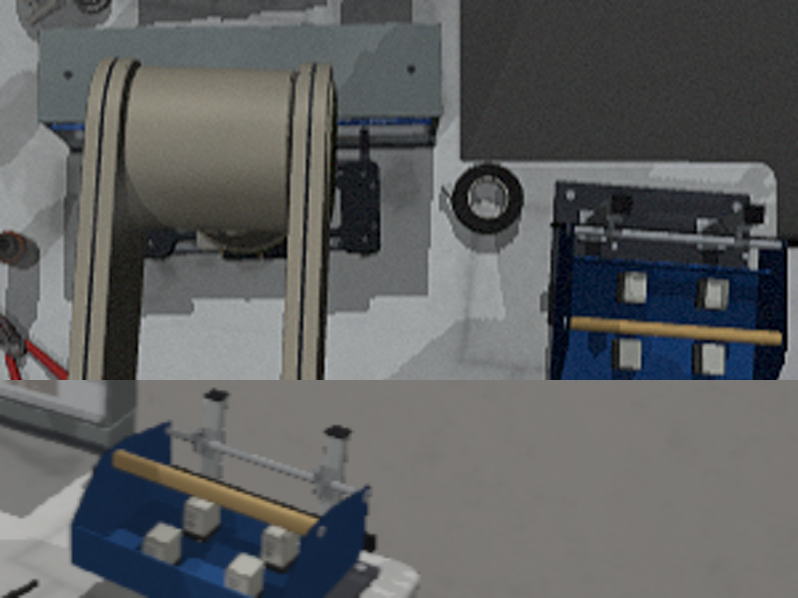

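All four relays stand in the hanging tray, tape untouched. I check the shut reading against the initial shut picture.

Run:
```python
from h import *
print(blue('wr6',1,(-.08,.08)),blue('wr6',-1,(-.08,.08)))
```

```text
[(97.9, 0.0), (82.2, 0.01), (33.9, 0.02), (6.1, 0.03)] [(62.3, 0.02), (57.9, 0.0), (56.1, 0.01), (45.5, 0.03)]
```

Same as the initial shut state; handing in.

```bash
python3 -c "
from plant import *
print(close_job())"
```

```text
the job is handed in; nothing more can be done
None
```

The tray hangs on both hooks with all four relays in it, both bins are shut, the tape, pliers and bottle were left alone, and the job was handed in at about 67 s; no verdict came back, and the peak contact was about 86 N at the wrist (limit 120 N), when the closed fingers pulled the right bin against its stop.

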